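# Trial assembly of a garden finial

## Robot

A 7-joint arm with a two-finger parallel gripper is mounted at the origin on the work surface. World frame = base frame: x ahead of the robot, y to its left, z up, the work surface at z = 0. Lengths are in m, angles in rad, forces in N, time in s.
With the tool pointing down it reaches from about 0.425 to 0.925 m from the base axis. Payload 6.8 kg.
Tool frame: the origin (TCP) lies at the centre of the arm's flange, where the gripper is bolted on; the fingertips stand 173 mm ahead of it and the grasp point (between the pads) lies 155 mm ahead of it; z points along the fingers, y is the direction in which the jaws open and shut (so a half turn about z gives the same grasp; the last joint's range is limited). The gripper opens to 85 mm and grips with 20 to 120 N. Pads are 22 mm wide; open, the fingers measure 114 mm over their backs; the gripper's body (76 mm by 85 mm) begins 54 mm behind the grasp point. The pads swing forward as they close: fully open they stand 13 mm farther back than shut.
Start: joints at [-1.402, 0.477, 0.022, 1.555, -0.011, 1.109, -0.083], TCP at [0.184, 0.649, 0.405] pointing down, gripper open.
Joint ranges: [-2.96, 2.96], [-0.34, 2.1], [-1.41, 1.46], [0.24, 2.44], [-1.37, 4.51], [0.17, 1.92], [-2.96, 2.96]. Speed limits (rad/s): [2.39, 2.39, 3.14, 3.14, 3.14, 3.14, 3.14].

## Interface

Orientations are given as a rotation vector (axis times angle).
In Python, from bench import readout, grab_frame, camera_model, r gives the robot as it stands.
- The arm moves only by the tool apply_moves, never from a script. Its argument "deltas" is a list of rows, each an object with "xyz": the shift along the world's x, y, z in m, a list of three; "turn": the turn about the world's z in rad. In form: [{"xyz": [dx, dy, dz], "turn": turn}, ...]. A call has 1 to 12 rows; each row shifts and turns the commanded pose from where the row before left it; what a row does not reach is not made up. A row lasts 1/12 s, in which the tool goes at most 41.7 mm and 7.16 degrees, less where a joint would pass 70% of its speed; a pose out of reach is approached as far as the arm can. A call with a gripper value outside its range is refused whole. "claw" is the gripper's target within -1 to 1 (shut at 1, half-way at 0, fully open at -1), set as the call begins (left out, the last holds). The fingers move at their own pace and stop on an object; "squeeze" is the grip in N (left out, the last holds). Time passes only in rows, so rows that do not move let the fingers close. It gives the time, the measured TCP pose, the force and the opening at its end, in the units of the state.
- readout.get_obs(): the state, without advancing time (a new reading comes with each control period).
- grab_frame(name): name is "scene" or "side" or "wrist"; returns the picture (420x560x3 uint8, red, green, blue); there is no depth.
- camera_model(name): a dict with "intrinsics" (3x3 intrinsics, pixels), "k1" (the pictures are not rectified: a ray, as slopes to the right and down, at radius r is drawn at 1 + k1 r^2 times it, then the intrinsics apply), "R" (3x3) and "t" (3): a world point X has camera coordinates R X + t. Camera axes: x right, y down, z forward; pixel columns grow to the right and rows downward; lengths in m; the calibration is good to about 2 mm. A picture is of the moment at which its call begins: read the wrist's pose just before it. camera_model takes no time and is no camera call; for the wrist camera it gives the pose at the moment of the call.
- r.hand_in(): hands the job in, once; it reports no verdict.
The state is a dict: "clock": time; "joints": joint angles; "qvel": joint speeds; "tau": joint torques, N m; "tcp_pos": TCP position; "orientation": TCP orientation; "contact_force": force on the tool from outside, world axes, zero at the start; "moment": the same for the moment, N m; "grip_width": finger opening in m.
Only numpy, scipy, OpenCV 4.12 (cv2) and the standard library are available. Lean on these libraries where they do the work, as an engineer would, in place of code of your own. Each camera call takes 0.05 s, during which the arm holds its last target.

## Task

Build up the garden finial on the grey plinth, one piece after another from the bottom: the sandstone foot upright in the middle of the plinth, then the terracotta block pushed home so that the groove under it drops over the steel key on the foot, then the slate disc, then the white tip pointing up, each centred on the piece below. Set the pieces down, do not drop or topple them, and leave the tape, the brush and the carton where they lie.

Things in the scene. Friction and masses are not known exactly. Their poses are not given: they have to be found in the camera images.
- plinth: Grey concrete plinth, fixed, a square slab 120 x 120 mm, 22 mm high with a 106 x 106 mm raised step that makes its top 30 mm above the table. Origin: centre of the underside; x and y along its sides, z up.
- foot: Lowest piece, loose, yellowish sandstone, 0.3 to 0.52 kg: square base 76 x 76 mm, 14 mm high, on it a square block 58 x 58 mm (grip here) up to the flat top, 52 mm above its underside. On the top, in the middle, a dark steel key 40 mm long along the foot's x, 12 mm wide, standing 8 mm proud (60 mm in all). Origin: centre of the underside; z up; a half turn makes no difference.
- die: Second piece, loose, brick-red terracotta block 54 x 54 mm (grip its sides), 44 mm high, 0.19 to 0.33 kg, stands groove down. The groove, 18 mm wide and 10 mm deep, crosses the middle of its underside along its x; a thin white line on its flat top runs along the groove. Home over the key, its underside rests on the foot's 52 mm top. Origin: centre of the underside; z up; a half turn makes no difference.
- collar: Third piece, loose, dark slate round disc, 56 mm diameter, 26 mm high, edges bevelled by 3 mm, 0.12 to 0.21 kg. Flat top and bottom. Origin: centre of the underside; z up.
- tip: Last piece, loose, white plaster acorn tip, 62 mm high, 0.09 to 0.16 kg, stands upright: a cylinder of 44 mm diameter up to 34 mm (grip here), above it a rounded point. Origin: centre of the underside; z up, towards the point.
- tape: Bystander, loose: purple roll of tape lying flat, 90 mm outer diameter, 24 mm high. Leave alone. Origin: centre of the underside.
- brush: Bystander, loose: brush with red handle, lying on the table, about 0.2 m long along its x. Leave alone. Origin: on the underside near its middle.
- carton: Bystander, loose: white open carton 90 x 110 mm, 60 mm high. Leave alone. Origin: centre of the underside; x along the short side.
Mind the look-alikes: they are no part of the job. What is shaped like the die but blue or turquoise is not meant.

How it is judged:
On the way, in this order (a step that is already met when the one before it is completed fails the run):
1. the sandstone foot stands in the middle of the plinth, let go (horizontal distance between foot and plinth below 0.012 m and z of foot in the frame of plinth between 0.027 and 0.033 m and angle between foot's own z axis and vertical below 0.06 rad and contact force between the fingers and foot below 0.1 N and linear speed of foot below 0.03 m/s), for 0.2 s.
2. the terracotta block sits down over the key of the foot, let go (horizontal distance between die and foot below 0.009 m and z of die in the frame of foot between 0.049 and 0.055 m and angle between die's own z axis and vertical below 0.06 rad and angle between the x axis of die and the x axis of foot, either way round below 0.25 rad and contact force between the fingers and die below 0.1 N and linear speed of die below 0.03 m/s), for 0.2 s.
3. the slate disc lies centred on the terracotta block, let go (horizontal distance between collar and die below 0.01 m and z of collar in the frame of die between 0.041 and 0.047 m and angle between collar's own z axis and vertical below 0.06 rad and contact force between the fingers and collar below 0.1 N and linear speed of collar below 0.03 m/s), for 0.2 s.
4. the white tip stands centred on the slate disc, let go (horizontal distance between tip and collar below 0.01 m and z of tip in the frame of collar between 0.023 and 0.029 m and angle between tip's own z axis and vertical below 0.06 rad and contact force between the fingers and tip below 0.1 N and linear speed of tip below 0.03 m/s), for 0.2 s.
At the end, for the whole second after the job is handed in: Stacked upright (0.06 rad), let go and at rest: foot within 12 mm of the plinth's centre, terracotta block fully down over the key (within 9 mm of the foot's centre), disc and tip each within 10 mm of the centre of the piece below; every seat height within 3 mm (all of step 1 and all of step 2 and all of step 3 and all of step 4); the robot touches nothing.
It fails at once if the tape, the brush or the carton is moved more than 30 mm (distance of any of tape, brush, carton from where it was at the start of the episode above 0.03 m).
It fails at once if a piece of the finial is dropped (over 0.6 m/s while untouched by the fingers: a fall of about 20 mm) ((linear speed of foot above 0.6 m/s and contact force between the fingers and foot below 0.1 N) or (linear speed of die above 0.6 m/s and contact force between the fingers and die below 0.1 N) or (linear speed of collar above 0.6 m/s and contact force between the fingers and collar below 0.1 N) or (linear speed of tip above 0.6 m/s and contact force between the fingers and tip below 0.1 N)).
It fails at once if a piece of the finial is toppled (over 0.8 rad) (angle between any of foot, die, collar, tip's own z axis and vertical above 0.8 rad).
It also fails if it takes over 120 s, if anything falls off the work surface, if the arm or the gripper's body presses on something with over 40 N, if the wrist force passes 120 N, or if a joint passes its speed limit or range.

## Working session

There is one attempt and no reset: what is moved stays moved. The work goes in short steps, Python scripts to look and compute and a tool call to move; the robot and the scene stay as the last step left them, time stands still between calls to the robot, and variables do not carry over. Pictures are saved under pics/ and viewed, and the job is handed in when it is done.

Besides the shell and the picture viewer there is one more tool, called after "Request:" as name(argument=value, ...) on one line, values as JSON. apply_moves: Moves the arm, as the interface text tells. Its arguments: {"type":"object","properties":{"deltas":{"type":"array"},"claw":{"type":"number"},"squeeze":{"type":"number"}},"required":["deltas"]}

```bash
ls; mkdir -p pics
cat > h.py <<'E'
import numpy as np,cv2
from bench import readout, grab_frame, camera_model, r
def save(n,f):
    im=grab_frame(n); cv2.imwrite(f,cv2.cvtColor(im,cv2.COLOR_RGB2BGR)); return im
def p2w(n,u,v,z,c=None):
    c=c or camera_model(n); K=np.array(c['intrinsics']);R=np.array(c['R']);t=np.array(c['t'])
    d=np.linalg.solve(K,[u,v,1.]);rd=np.hypot(d[0],d[1]);s=rd
    for _ in range(30): s=rd/(1+c['k1']*s*s)
    if rd>0: d[:2]*=s/rd
    o=-R.T@t; w=R.T@d
    return o+w*(z-o[2])/w[2]
def w2p(n,X,c=None):
    c=c or camera_model(n); K=np.array(c['intrinsics']);R=np.array(c['R']);t=np.array(c['t'])
    q=R@np.array(X,float)+t; d=q[:2]/q[2]; d=d*(1+c['k1']*(d@d)); return (K@[d[0],d[1],1])[:2]
E
python3 - <<'E'
from h import *
print(readout.get_obs())
for n in ['scene','side','wrist']:
    c=camera_model(n);R=np.array(c['R']);print(n,-R.T@np.array(c['t']),R[2])
    save(n,f'pics/{n}0.png')
E
```

```text
pics
{'clock': 0.0, 'joints': array([-1.40208212,  0.47778399,  0.02233538,  1.55647698, -0.01149578,
        1.10930234, -0.08310413]), 'qvel': array([-3.98447139e-04,  7.91541780e-05,  2.87170314e-04, -1.18493987e-03,
        1.73267163e-03, -1.23821626e-03,  1.07282824e-03]), 'tau': array([ 2.91954648e-04, -5.96456945e+01,  1.60828941e+00, -2.81185806e+01,
        1.25150554e-02,  9.38710989e-03, -1.94174277e-05]), 'tcp_pos': array([0.18438489, 0.64902898, 0.40372537]), 'orientation': array([-4.33379875e-01, -3.11143835e+00,  2.88835390e-03]), 'contact_force': array([-0.30676939, -0.3371924 , -0.10244489]), 'moment': array([-0.00188558,  0.03734619, -0.00736188]), 'grip_width': 0.08543405729913116}
scene [1.30184901 0.3328387  0.60564569] [-0.7605648  -0.31738994 -0.56639634]
side [-0.01027671 -0.8015623   0.64885384] [ 0.47271803  0.7040887  -0.52990261]
wrist [0.10827641 0.66962197 0.37262861] [ 0.30033422 -0.08626694 -0.94992493]
```

View pics/scene0.png

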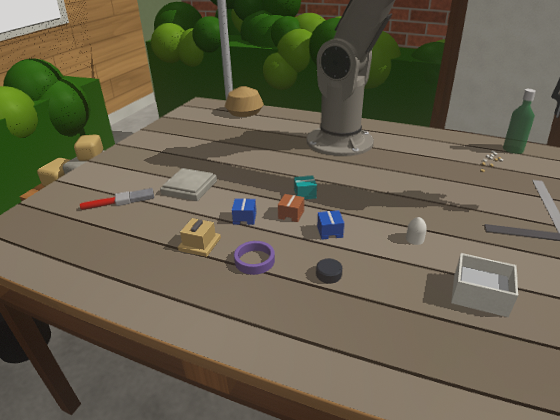

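View pics/side0.png

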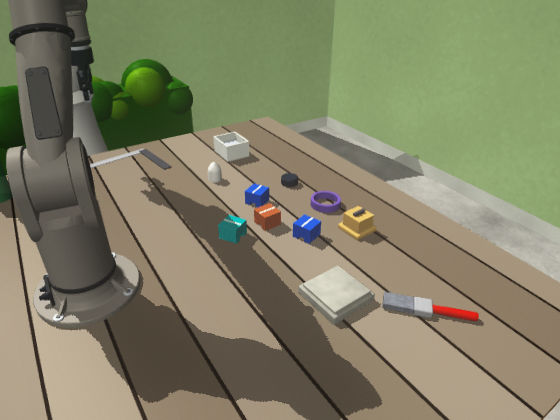

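View pics/wrist0.png

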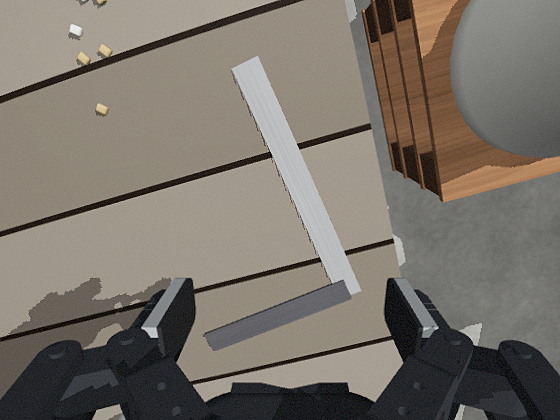

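```bash
python3 - <<'E'
import cv2
a=cv2.imread('pics/scene0.png'); b=cv2.imread('pics/side0.png')
cv2.imwrite('pics/a1.png',cv2.resize(a[160:290,160:360],None,fx=4,fy=4,interpolation=2))
cv2.imwrite('pics/b1.png',cv2.resize(b[150:330,200:400],None,fx=4,fy=3.3333,interpolation=2)[:600])
E
python3 - <<'E'
from h import *
for nm,a,za,b in [('foot',(200,222),.052,(359,215)),('die',(291,203),.044,(267,211)),('collar',(329,265),.026,(290,177)),('tip',(417,220),.055,(215,166)),('plinth',(190,181),.03,(337,288)),('tape',(255,253),.024,(325,199)),('blue1',(244,205),.044,(307,222)),('blue2',(331,219),.044,(257,188)),('teal',(305,183),.044,(232,221))]:
    print(nm,p2w('scene',*a,za).round(3),p2w('side',*b,za).round(3))
E
```

```text
foot [ 0.661 -0.15   0.052] [ 0.672 -0.157  0.052]
die [0.498 0.014 0.044] [0.482 0.002 0.044]
collar [0.667 0.166 0.026] [0.666 0.159 0.026]
tip [0.477 0.319 0.055] [0.472 0.306 0.055]
plinth [ 0.473 -0.303  0.03 ] [ 0.459 -0.324  0.03 ]
tape [0.686 0.002 0.024] [ 0.678 -0.008  0.024]
blue1 [ 0.549 -0.092  0.044] [ 0.542 -0.1    0.044]
blue2 [0.529 0.127 0.044] [0.523 0.126 0.044]
teal [0.393 0.013 0.044] [0.378 0.009 0.044]
```

View pics/a1.png

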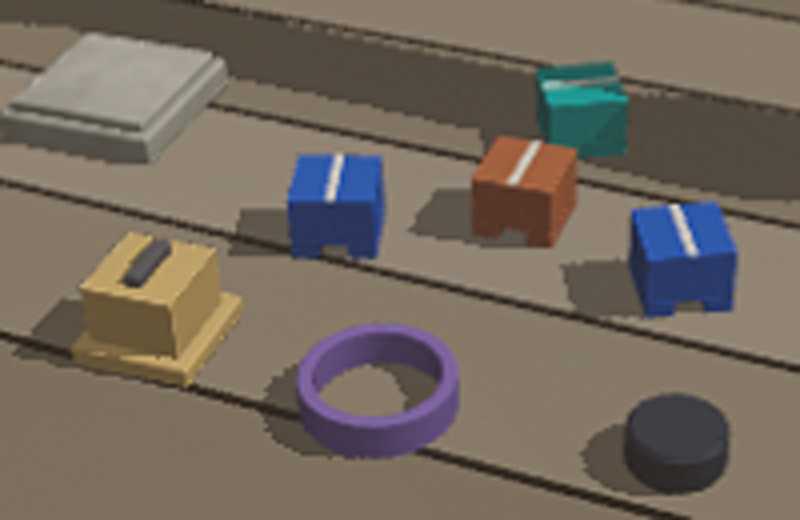

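View pics/b1.png

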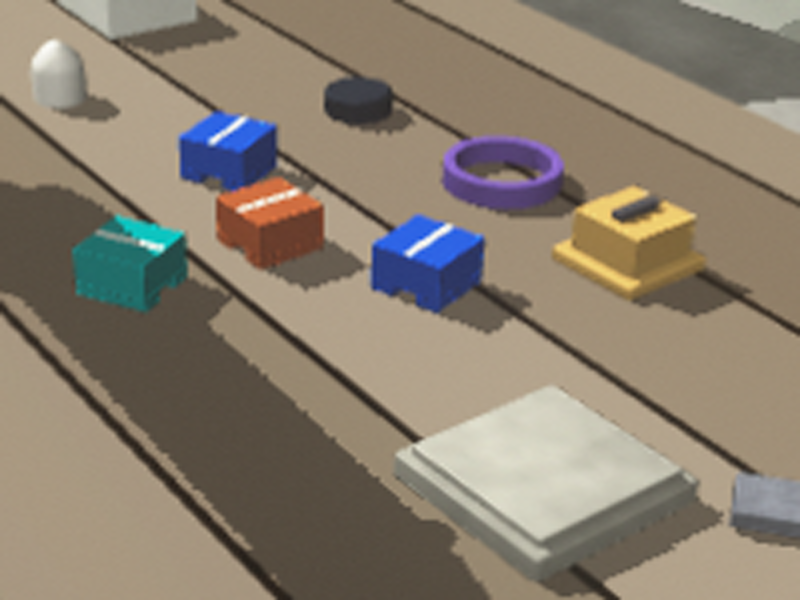

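Request:
apply_moves(deltas=[{"xyz": [0.024, -0.031, 0]}, {"xyz": [0.024, -0.031, 0]}, {"xyz": [0.024, -0.031, 0]}, {"xyz": [0.024, -0.031, 0]}, {"xyz": [0.024, -0.031, 0]}, {"xyz": [0.024, -0.031, 0]}, {"xyz": [0.024, -0.031, 0]}, {"xyz": [0.024, -0.031, 0]}, {"xyz": [0.024, -0.031, 0]}, {"xyz": [0.024, -0.031, 0]}, {"xyz": [0.024, -0.031, 0]}, {"xyz": [0, 0, 0]}], claw=-1)

```text
invalid input
```

Request:
apply_moves(deltas=[{"xyz": [0.024, -0.031, 0], "turn": 0}, {"xyz": [0.024, -0.031, 0], "turn": 0}, {"xyz": [0.024, -0.031, 0], "turn": 0}, {"xyz": [0.024, -0.031, 0], "turn": 0}, {"xyz": [0.024, -0.031, 0], "turn": 0}, {"xyz": [0.024, -0.031, 0], "turn": 0}, {"xyz": [0.024, -0.031, 0], "turn": 0}, {"xyz": [0.024, -0.031, 0], "turn": 0}, {"xyz": [0.024, -0.031, 0], "turn": 0}, {"xyz": [0.024, -0.031, 0], "turn": 0}, {"xyz": [0.024, -0.031, 0], "turn": 0}, {"xyz": [0, 0, 0], "turn": 0}])

```text
clock: 1.15
tcp_pos: [0.4533, 0.3005, 0.4049]
orientation: [0.452, 3.106, -0.005]
contact_force: [1.5, -1.2, -0.1]
grip_width: 0.0855
```

Run:
```python
from h import *
o=readout.get_obs();print(o['joints'],o['tcp_pos'])
c=camera_model('wrist'); im=save('wrist','pics/w1.png')
import pickle;pickle.dump(c,open('w1.pkl','wb'))
```

```text
[-0.85204791  0.26106645  0.18092071  1.88070864 -0.05008575  1.00469352
  0.63182621] [0.45332296 0.3004827  0.40487833]
```

View pics/w1.png

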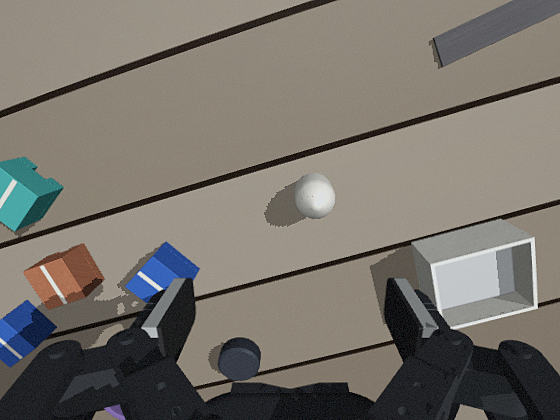

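Request:
apply_moves(deltas=[{"xyz": [0.01, -0.035, 0], "turn": 0}, {"xyz": [0.01, -0.035, 0], "turn": 0}, {"xyz": [0.01, -0.035, 0], "turn": 0}, {"xyz": [0.01, -0.035, 0], "turn": 0}, {"xyz": [0.01, -0.035, 0], "turn": 0}, {"xyz": [0.01, -0.035, 0], "turn": 0}, {"xyz": [0.01, -0.035, 0], "turn": 0}, {"xyz": [0.01, -0.035, 0], "turn": 0}, {"xyz": [0.01, -0.035, 0], "turn": 0}, {"xyz": [0.01, -0.035, 0], "turn": 0}, {"xyz": [0.0, -0.03, 0], "turn": 0}, {"xyz": [0, 0, 0], "turn": 0}])

```text
clock: 2.2
tcp_pos: [0.5481, -0.0777, 0.4048]
orientation: [0.446, 3.109, -0.005]
contact_force: [0.6, 0.1, 0.1]
grip_width: 0.0854
```

Run:
```python
from h import *
o=readout.get_obs();print(o['joints'],o['tcp_pos'])
c=camera_model('wrist'); im=save('wrist','pics/w2.png')
import pickle;pickle.dump(c,open('w2.pkl','wb'))
```

```text
[-0.2934624   0.28683369  0.39220763  1.870224   -0.12441946  1.00841793
  1.43676925] [ 0.5481211  -0.0776509   0.40479597]
```

View pics/w2.png

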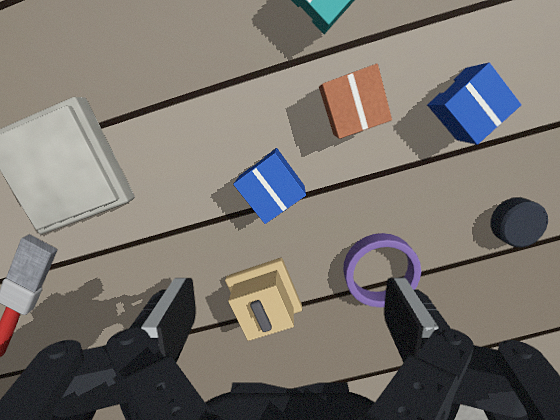

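Run:
```python
import cv2
a=cv2.imread('pics/w2.png'); w=cv2.imread('pics/w1.png')
def z(im,x,y,s,f,n): cv2.imwrite(n,cv2.resize(im[y:y+s,x:x+s],None,fx=f,fy=f,interpolation=2))
import numpy as np
A=cv2.resize(a[50:150,300:400],None,fx=4,fy=4,interpolation=2);B=cv2.resize(a[250:350,210:310],None,fx=4,fy=4,interpolation=2)
cv2.imwrite('pics/z1.png',np.hstack([A,B])); z(a,0,90,150,4,'pics/z2.png')
C=cv2.resize(w[160:235,275:350],None,fx=5,fy=5,interpolation=2);D=cv2.resize(a[185:260,480:555],None,fx=5,fy=5,interpolation=2)
cv2.imwrite('pics/z3.png',np.hstack([C,D]))
```

```text
(no output)
```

View pics/z1.png

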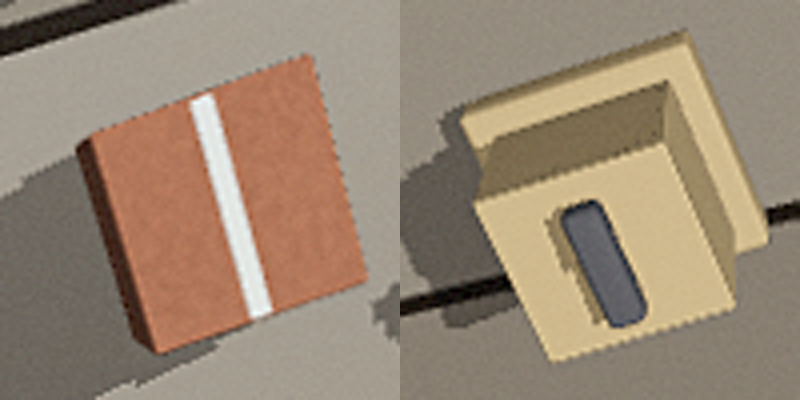

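View pics/z2.png

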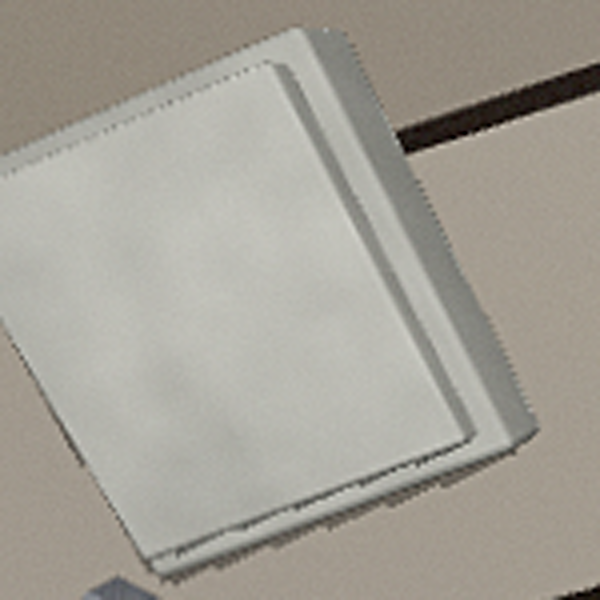

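View pics/z3.png

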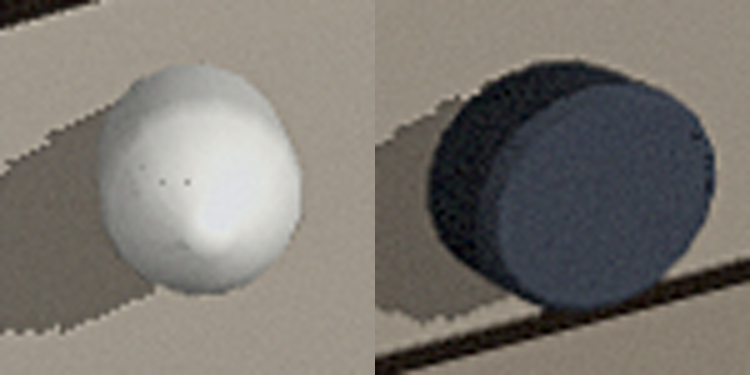

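Run:
```python
from h import *
import pickle
c1=pickle.load(open('w1.pkl','rb'));c2=pickle.load(open('w2.pkl','rb'))
def P(l,x0,y0,f,z,c): return np.array([p2w('',x0+(a+.5)/f-.5,y0+(b+.5)/f-.5,z,c)[:2] for a,b in l])
def rep(n,q):
    q=np.array(q);e=np.roll(q,-1,0)-q
    print(n,'ctr',q.mean(0).round(4),'len',np.hypot(*e.T).round(4),'ang',np.degrees(np.arctan2(e[:,1],e[:,0])).round(1))
rep('die',P([(92,135),(313,55),(368,283),(158,353)],300,50,4,.044,c2))
rep('foot',P([(77,205),(262,145),(335,303),(155,360)],210,250,4,.052,c2))
rep('key',P([(578,202),(625,328)],310-200+100-100,250,4,.060,c2)if 0 else P([(181,202),(228,326)],210,250,4,.060,c2))
q=P([(285,65),(470,438),(150,560)],0,90,4,.030,c2);rep('plinth3',q);print((q[0]+q[2])/2)
print('plinth edges',P([(0,172),(0,320)],0,90,4,.030,c2))
print('collar',P([(231,194)],480,185,5,.026,c2),P([(122,194),(340,194),(231,80),(231,308)],480,185,5,.025,c2))
print('tip',P([(212,238)],275,160,5,.061,c1), P([(100,180),(300,180)],275,160,5,.02,c1))
for n,X in [('die',(.485,.005,.044))]: print(w2p('scene',X),w2p('side',X))
R=np.array(c2['R']);print(R)
o=readout.get_obs();print(o['orientation'])
```

```text
die ctr [0.4862 0.0058] len [0.0531 0.0533 0.0525 0.0527] ang [  92.9    2.4  -87.8 -176.9]
foot ctr [ 0.6774 -0.1505] len [0.0555 0.0555 0.0563 0.056 ] ang [  94.     5.1  -85.4 -175.7]
key ctr [ 0.6752 -0.1497] len [0.0422 0.0422] ang [ 1.000e-01 -1.799e+02]
plinth3 ctr [ 0.4787 -0.2995] len [0.1022 0.105  0.1484] ang [  2.1 -86.5 137. ]
[ 0.46279304 -0.31760051]
plinth edges [[ 0.40959704 -0.35276442]
 [ 0.44386979 -0.37363341]]
collar [[0.66600908 0.16433721]] [[0.65939486 0.14049065]
 [0.67382134 0.18972453]
 [0.6391227  0.16667274]
 [0.69535582 0.16328692]]
tip [[0.476585   0.32015811]] [[0.4696873  0.29975383]
 [0.48218041 0.34198321]]
[289.69402443 199.62061247] [267.41278579 210.06141935]
[[ 0.28070845  0.95979011 -0.00238987]
 [ 0.91167993 -0.26585761  0.31330405]
 [ 0.30007077 -0.09012589 -0.94964986]]
[-4.41620866e-01 -3.11026108e+00  1.72591192e-03]
```

Run:
```python
from h import *
q=np.array([p2w('side',200+a/4-.4,150+b/3.3333-.4,.03)[:2] for a,b in [(553,387),(690,480),(543,543),(410,455)]])
e=np.roll(q,-1,0)-q
print(q.mean(0),np.hypot(*e.T),np.degrees(np.arctan2(e[:,1],e[:,0])))
q=np.array([p2w('side',200+a/4-.4,150+b/3.3333-.4,.052)[:2] for a,b in [(633,187),(695,213),(638,248),(574,216)]])
e=np.roll(q,-1,0)-q
print(q.mean(0),np.hypot(*e.T),np.degrees(np.arctan2(e[:,1],e[:,0])))
q=np.array([p2w('scene',160+a/4-.4,160+b/4-.4,.052)[:2] for a,b in [(130,233),(218,248),(172,308),(83,288)]])
e=np.roll(q,-1,0)-q
print(q.mean(0),np.hypot(*e.T),np.degrees(np.arctan2(e[:,1],e[:,0])))
```

```text
[ 0.45675516 -0.32563414] [0.11137037 0.10115115 0.10029129 0.11041343] [-88.70940749 179.26705244  96.46281506   5.40178372]
[ 0.67337756 -0.15352279] [0.05300475 0.06897268 0.05733198 0.06486609] [ -80.73324505 -166.21157088   95.362355     10.36509513]
[ 0.67901768 -0.14596323] [0.05717551 0.05947023 0.05738369 0.05637594] [  95.55673535    4.86477471  -87.53626985 -175.29983619]
```

Request:
apply_moves(deltas=[{"xyz": [-0.005, -0.035, 0], "turn": 0.06}, {"xyz": [-0.005, -0.035, 0], "turn": 0.06}, {"xyz": [-0.005, -0.035, 0], "turn": 0.06}, {"xyz": [-0.005, -0.035, 0], "turn": 0.06}, {"xyz": [-0.005, -0.035, 0], "turn": 0.06}, {"xyz": [0, -0.02, 0], "turn": 0.06}, {"xyz": [0, 0, 0], "turn": 0}])

```text
clock: 2.83
tcp_pos: [0.5227, -0.27, 0.4048]
orientation: [0.128, -3.139, 0.003]
contact_force: [-0.0, -0.5, 0.1]
grip_width: 0.085
```

Run:
```python
from h import *
o=readout.get_obs();print(o['joints'],o['tcp_pos'])
c=camera_model('wrist'); im=save('wrist','pics/w3.png')
import pickle;pickle.dump(c,open('w3.pkl','wb'))
y=np.array(c['R'])[0];print(np.degrees(np.arctan2(y[1],y[0])))
```

```text
[ 0.05948891  0.34818719  0.39707776  1.79098225 -0.15227767  1.03190244
  2.1654807 ] [ 0.52268745 -0.2699547   0.40479165]
94.66781346334157
```

View pics/w3.png

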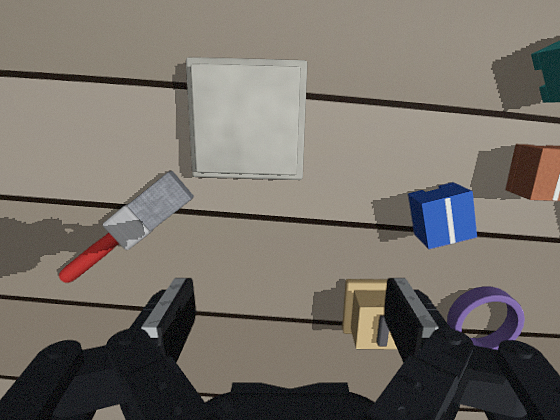

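Run:
```python
import cv2
a=cv2.imread('pics/w3.png')
cv2.imwrite('pics/z4.png',cv2.resize(a[50:190,175:315],None,fx=4,fy=4,interpolation=2))
```

```text
(no output)
```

View pics/z4.png

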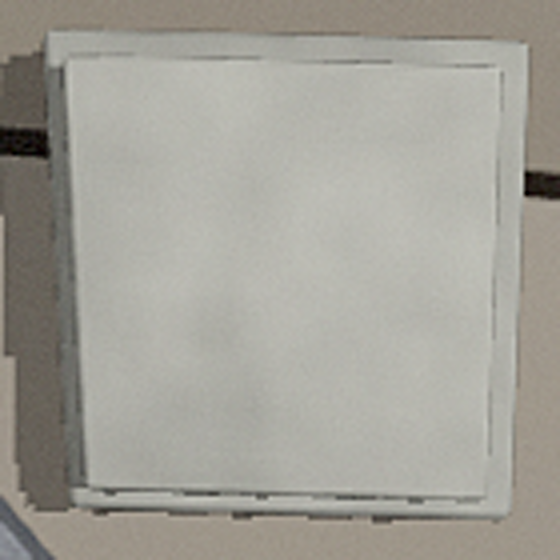

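Run:
```python
from h import *
import pickle
c=pickle.load(open('w3.pkl','rb'))
for z,l in [(.03,[(66,58),(502,67),(486,495),(86,487)]),(.022,[(47,32),(525,42),(510,517),(73,497)])]:
    q=np.array([p2w('',175+(a+.5)/4-.5,50+(b+.5)/4-.5,z,c)[:2] for a,b in l])
    e=np.roll(q,-1,0)-q
    print(q.mean(0),np.hypot(*e.T),np.degrees(np.arctan2(e[:,1],e[:,0])))
```

```text
[ 0.46109609 -0.32069942] [0.10432743 0.10365873 0.10483398 0.1038921 ] [  93.33128316    2.89148284  -86.54396003 -177.38676219]
[ 0.46069337 -0.32072963] [0.11647749 0.1176957  0.11762686 0.1149254 ] [  93.31322388    3.53063926  -88.03684822 -177.02086115]
```

Request:
apply_moves(deltas=[{"xyz": [0.0255, 0.02, -0.01], "turn": 0}, {"xyz": [0.0255, 0.02, -0.02], "turn": 0}, {"xyz": [0.0255, 0.02, -0.02], "turn": 0}, {"xyz": [0.0255, 0.02, -0.02], "turn": 0}, {"xyz": [0.0255, 0.02, -0.02], "turn": 0}, {"xyz": [0.0265, 0.02, -0.02], "turn": 0}, {"xyz": [0, 0, -0.015], "turn": 0}, {"xyz": [0, 0, 0], "turn": 0}])

```text
clock: 3.55
tcp_pos: [0.6781, -0.1392, 0.2749]
orientation: [0.142, -3.132, -0.007]
contact_force: [-1.0, -1.3, -1.4]
grip_width: 0.0857
```

Run:
```python
from h import *
o=readout.get_obs();print(o['joints'],o['tcp_pos'])
c=camera_model('wrist'); im=save('wrist','pics/w4.png')
import pickle;pickle.dump(c,open('w4.pkl','wb'))
p=o['tcp_pos'];
for X in [(p[0],p[1],.052),(.677,-.150,.052)]:print(w2p('',X,c))
```

```text
[-0.09418597  0.65383319  0.30652946  1.6263013  -0.23960646  0.90558844
  1.96446907] [ 0.67813739 -0.13922378  0.2748967 ]
[289.72765014 242.02537109]
[272.6590718  238.91365501]
```

View pics/w4.png

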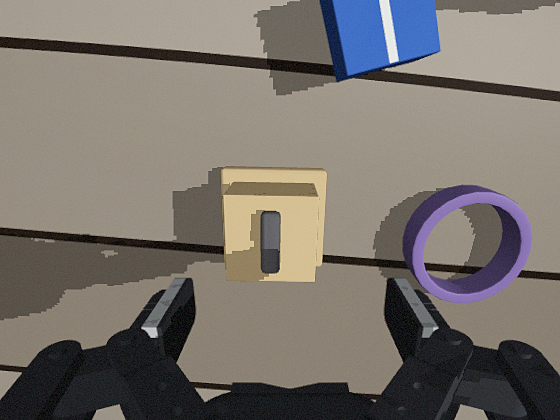

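Run:
```python
from h import *
import pickle
c=pickle.load(open('w4.pkl','rb'))
q=np.array([p2w('',a,b,.052,c)[:2] for a,b in [(225,194.5),(318,196),(316,282),(226.5,281)]])
e=np.roll(q,-1,0)-q
print(q.mean(0),np.hypot(*e.T),np.degrees(np.arctan2(e[:,1],e[:,0])))
print([p2w('',a,b,.06,c) for a,b in [(270,211.5),(271,273)]])
print(readout.get_obs()['tcp_pos'])
```

```text
[ 0.67798711 -0.15072104] [0.05552027 0.05780637 0.05829271 0.05801685] [  94.17190051    5.46105171  -85.62518686 -177.28151166]
[array([ 0.65682082, -0.15273066,  0.06      ]), array([ 0.69646042, -0.14922157,  0.06      ])]
[ 0.67754214 -0.14195047  0.27706487]
```

Request:
apply_moves(deltas=[{"xyz": [0, -0.009, 0], "turn": 0}, {"xyz": [0, 0, 0], "turn": 0}, {"xyz": [0, 0, 0], "turn": 0}])

```text
clock: 3.85
tcp_pos: [0.6771, -0.1576, 0.2815]
orientation: [-0.126, 3.137, -0.002]
contact_force: [-0.4, 0.0, -0.1]
grip_width: 0.0852
```

Request:
apply_moves(deltas=[{"xyz": [0, 0.0065, 0], "turn": 0}, {"xyz": [0, 0, -0.02], "turn": 0}, {"xyz": [0, 0, -0.02], "turn": 0}, {"xyz": [0, 0, -0.02], "turn": 0}, {"xyz": [0, 0, -0.02], "turn": 0}, {"xyz": [0, 0, -0.0125], "turn": 0}, {"xyz": [0, 0, 0], "turn": 0}, {"xyz": [0, 0, 0], "turn": 0}, {"xyz": [0, 0, 0], "turn": 0}])

```text
clock: 4.6
tcp_pos: [0.6781, -0.1494, 0.1886]
orientation: [-0.13, 3.137, -0.001]
contact_force: [0.1, 0.2, 0.5]
grip_width: 0.0855
```

Request:
apply_moves(deltas=[{"xyz": [0, -0.001, 0], "turn": 0}, {"xyz": [0, 0, 0], "turn": 0}, {"xyz": [0, 0, 0], "turn": 0}, {"xyz": [0, 0, 0], "turn": 0}, {"xyz": [0, 0, 0], "turn": 0}, {"xyz": [0, 0, 0], "turn": 0}, {"xyz": [0, 0, 0], "turn": 0}, {"xyz": [0, 0, 0], "turn": 0}], claw=1, squeeze=50)

```text
clock: 5.27
tcp_pos: [0.678, -0.1504, 0.1887]
orientation: [-0.13, 3.137, -0.0]
contact_force: [-0.9, 0.6, 6.9]
grip_width: 0.0576
```

Request:
apply_moves(deltas=[{"xyz": [0, 0, 0.01], "turn": 0}, {"xyz": [0, 0, 0.02], "turn": 0}, {"xyz": [0, 0, 0.03], "turn": 0}, {"xyz": [0, 0, 0.02], "turn": 0}, {"xyz": [0, 0, 0.01], "turn": 0}, {"xyz": [0, 0, 0], "turn": 0}, {"xyz": [0, 0, 0], "turn": 0}])

```text
clock: 5.85
tcp_pos: [0.6771, -0.1499, 0.2767]
orientation: [0.131, -3.138, -0.001]
contact_force: [-0.9, -0.5, -5.9]
grip_width: 0.0573
```

Run:
```python
from h import *
o=readout.get_obs();print(o['tcp_pos'],o['contact_force'],o['grip_width'])
save('wrist','pics/w5.png')
```

```text
[ 0.67706706 -0.14991732  0.27674812] [-0.94144657 -0.54396818 -5.93988032] 0.05727531189420929
```

View pics/w5.png

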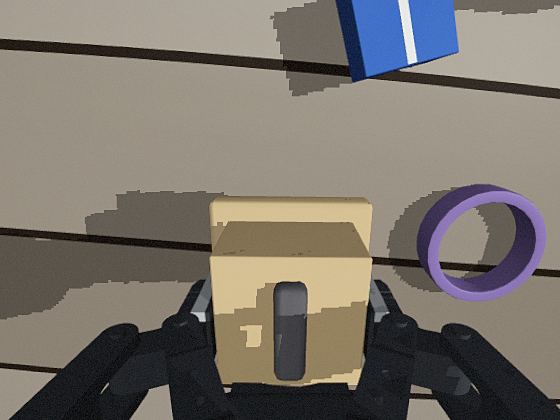

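Request:
apply_moves(deltas=[{"xyz": [-0.01, -0.008, 0], "turn": 0}, {"xyz": [-0.025, -0.02, 0], "turn": 0}, {"xyz": [-0.03, -0.024, 0], "turn": 0}, {"xyz": [-0.03, -0.024, 0], "turn": 0}, {"xyz": [-0.03, -0.024, 0], "turn": 0}, {"xyz": [-0.03, -0.024, 0], "turn": 0}, {"xyz": [-0.03, -0.022, 0], "turn": 0}, {"xyz": [-0.02, -0.016, 0], "turn": 0}, {"xyz": [-0.0105, -0.009, 0], "turn": 0}, {"xyz": [0, 0, 0], "turn": 0}, {"xyz": [0, 0, 0], "turn": 0}, {"xyz": [0, 0, 0], "turn": 0}])

```text
clock: 6.9
tcp_pos: [0.4626, -0.3203, 0.2767]
orientation: [0.133, -3.139, -0.002]
contact_force: [-0.2, 1.0, -4.7]
grip_width: 0.057
```

Run:
```python
from h import *
o=readout.get_obs();print(o['tcp_pos'],o['joints'])
save('wrist','pics/w6.png');save('side','pics/s6.png')
import cv2
a=cv2.imread('pics/s6.png');cv2.imwrite('pics/s6z.png',cv2.resize(a[180:340,250:450],None,fx=3.5,fy=3.5,interpolation=2))
```

```text
[ 0.4625604  -0.32032243  0.27667286] [ 0.23583508  0.46803962  0.33259617  1.95524479 -0.21815333  0.75320386
  2.35049789]
```

View pics/w6.png

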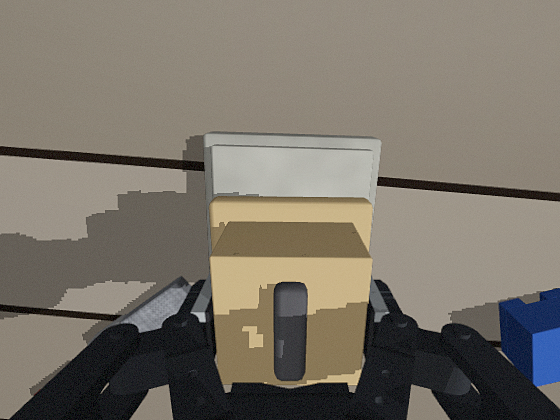

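View pics/s6z.png

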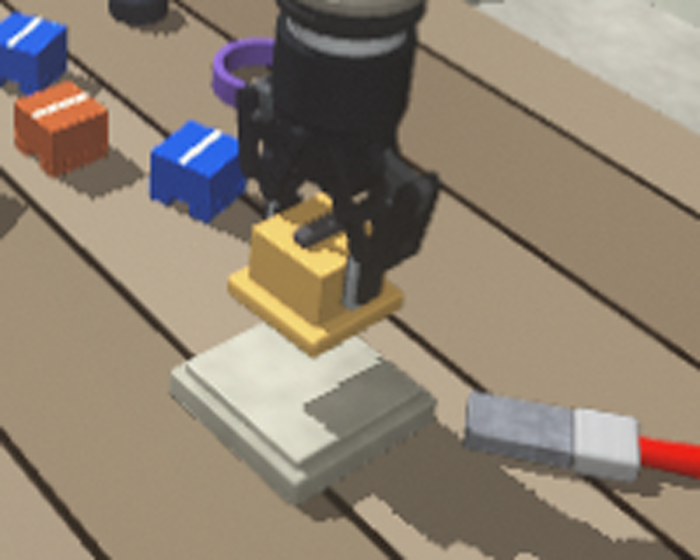

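Request:
apply_moves(deltas=[{"xyz": [-0.0015, -0.0005, -0.01], "turn": 0}, {"xyz": [0, 0, -0.015], "turn": 0}, {"xyz": [0, 0, -0.015], "turn": 0}, {"xyz": [0, 0, -0.009], "turn": 0}, {"xyz": [0, 0, -0.004], "turn": 0}, {"xyz": [0, 0, -0.002], "turn": 0}, {"xyz": [0, 0, 0], "turn": 0}, {"xyz": [0, 0, 0], "turn": 0}, {"xyz": [0, 0, 0], "turn": 0}])

```text
clock: 7.75
tcp_pos: [0.4608, -0.3219, 0.2229]
orientation: [-0.131, 3.138, -0.001]
contact_force: [-0.0, -0.6, -5.5]
grip_width: 0.0575
```

Request:
apply_moves(deltas=[{"xyz": [0, 0.0005, -0.001], "turn": 0}, {"xyz": [0, 0, -0.001], "turn": 0}, {"xyz": [0, 0, -0.001], "turn": 0}, {"xyz": [0, 0, -0.001], "turn": 0}, {"xyz": [0, 0, 0], "turn": 0}, {"xyz": [0, 0, 0], "turn": 0}])

```text
clock: 8.25
tcp_pos: [0.4605, -0.3212, 0.2187]
orientation: [-0.13, 3.139, 0.0]
contact_force: [-1.9, 2.0, 3.4]
grip_width: 0.0571
```

Request:
apply_moves(deltas=[{"xyz": [0, 0, 0], "turn": 0}, {"xyz": [0, 0, 0], "turn": 0}, {"xyz": [0, 0, 0], "turn": 0}, {"xyz": [0, 0, 0], "turn": 0}, {"xyz": [0, 0, 0], "turn": 0}, {"xyz": [0, 0, 0], "turn": 0}, {"xyz": [0, 0, 0], "turn": 0}], claw=-1)

```text
clock: 8.83
tcp_pos: [0.4605, -0.3212, 0.2182]
orientation: [-0.131, 3.139, -0.0]
contact_force: [0.2, -1.1, 0.1]
grip_width: 0.0853
```

Request:
apply_moves(deltas=[{"xyz": [0, 0, 0.01], "turn": 0}, {"xyz": [0, 0, 0.03], "turn": 0}, {"xyz": [0, 0, 0.03], "turn": 0}, {"xyz": [0, 0, 0.03], "turn": 0}, {"xyz": [0.01, 0, 0.03], "turn": 0}, {"xyz": [0.01, 0, 0], "turn": 0}, {"xyz": [0, 0, 0], "turn": 0}, {"xyz": [0, 0, 0], "turn": 0}, {"xyz": [0, 0, 0], "turn": 0}])

```text
clock: 9.58
tcp_pos: [0.4796, -0.3208, 0.347]
orientation: [0.13, -3.136, -0.002]
contact_force: [-0.3, -0.7, -0.1]
grip_width: 0.0853
```

Run:
```python
from h import *
o=readout.get_obs();print(o['joints'],o['tcp_pos'])
c=camera_model('wrist'); im=save('wrist','pics/w7.png')
import pickle;pickle.dump(c,open('w7.pkl','wb'))
cv2.imwrite('pics/z7.png',cv2.resize(cv2.imread('pics/w7.png')[150:350,180:380],None,fx=3,fy=3,interpolation=2))
for X in [(.461,-.321,.082)]:print(w2p('',X,c))
```

```text
[ 0.1934001   0.39477049  0.36865949  1.87093804 -0.17596784  0.91030732
  2.29894754] [ 0.47958133 -0.32084311  0.34703832]
[292.59433225 195.01430901]
```

View pics/w7.png

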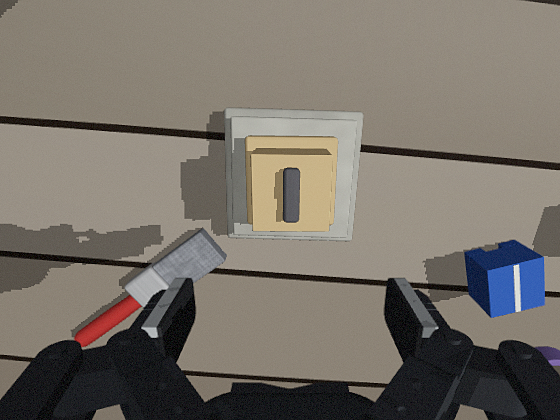

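View pics/z7.png

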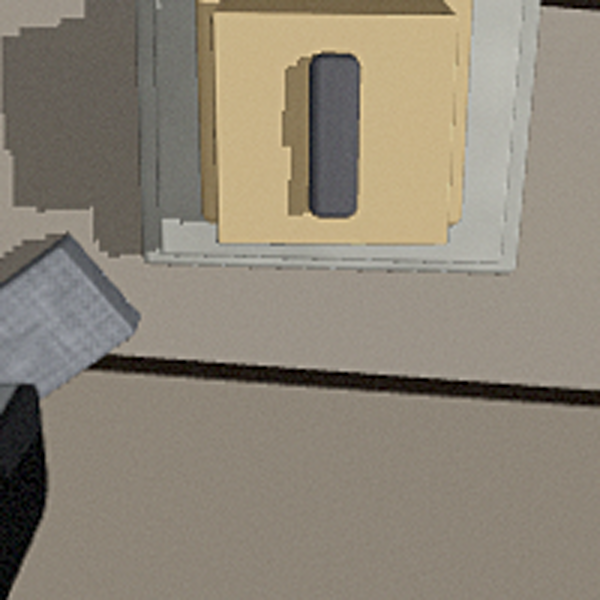

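Run:
```python
from h import *
import pickle
c=pickle.load(open('w7.pkl','rb'))
def rep(l,z):
    q=np.array([p2w('',a,b,z,c)[:2] for a,b in l]);e=np.roll(q,-1,0)-q
    print(q.mean(0),np.hypot(*e.T),np.degrees(np.arctan2(e[:,1],e[:,0])))
rep([(251.5,154),(332.3,154.7),(329,231),(252.7,230.5)],.082)
rep([(226,109),(361.5,114),(351,239.5),(229.5,236)],.022)
f=lambda a,b:(180+a/3-.3,150+b/3-.3)
k=[p2w('',*f(*x),.09,c)[:2] for x in [(336,53),(334,218)]];print(k,np.mean(k,0))
```

```text
[ 0.46025023 -0.32195068] [0.05664002 0.05715587 0.05750148 0.05721882] [  94.27347704    4.54215143  -85.6662394  -176.32074196]
[ 0.46097054 -0.32082994] [0.11518838 0.11511157 0.11599997 0.11550114] [  92.76079813    3.53107541  -87.04280223 -176.87380557]
[array([ 0.43953144, -0.32355793]), array([ 0.4793049 , -0.32063431])] [ 0.45941817 -0.32209612]
```

Request:
apply_moves(deltas=[{"xyz": [0.0, 0.015, 0], "turn": 0}, {"xyz": [0.0, 0.03, 0], "turn": 0}, {"xyz": [0.001, 0.035, 0], "turn": -0.01}, {"xyz": [0.001, 0.035, 0], "turn": -0.01}, {"xyz": [0.001, 0.035, 0], "turn": -0.01}, {"xyz": [0.001, 0.035, -0.01], "turn": -0.007}, {"xyz": [0.001, 0.035, -0.01], "turn": 0}, {"xyz": [0.001, 0.035, -0.01], "turn": 0}, {"xyz": [0, 0.035, -0.01], "turn": 0}, {"xyz": [0, 0.025, -0.01], "turn": 0}, {"xyz": [0, 0.012, -0.01], "turn": 0}, {"xyz": [0, 0, 0], "turn": 0}])

```text
clock: 10.63
tcp_pos: [0.4852, 0.0083, 0.2858]
orientation: [0.08, -3.136, -0.0]
contact_force: [0.9, -0.1, -0.6]
grip_width: 0.0854
```

Request:
apply_moves(deltas=[{"xyz": [0.0, 0, 0], "turn": 0}, {"xyz": [0.0, 0, 0], "turn": 0}, {"xyz": [0.0, 0, 0], "turn": 0}])

```text
clock: 10.88
tcp_pos: [0.4866, 0.0038, 0.2886]
orientation: [-0.067, 3.14, -0.001]
contact_force: [1.2, -1.0, 0.6]
grip_width: 0.0855
```

Run:
```python
from h import *
o=readout.get_obs();print(o['joints'],o['tcp_pos'])
c=camera_model('wrist'); im=save('wrist','pics/w8.png')
import pickle;pickle.dump(c,open('w8.pkl','wb'))
y=np.array(c['R'])[0];print(np.degrees(np.arctan2(y[1],y[0])))
cv2.imwrite('pics/z8.png',cv2.resize(cv2.imread('pics/w8.png')[150:350,180:380],None,fx=3,fy=3,interpolation=2))
```

```text
[-0.34454119  0.33215006  0.2487313   2.11681654 -0.12303498  0.70544261
  1.59862096] [0.48658928 0.00377656 0.28857557]
92.47041183501351
```

View pics/w8.png

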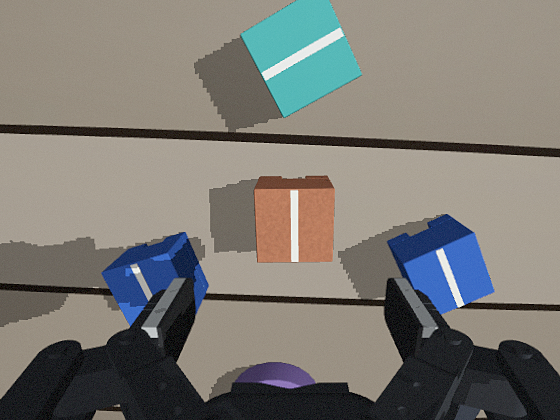

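View pics/z8.png

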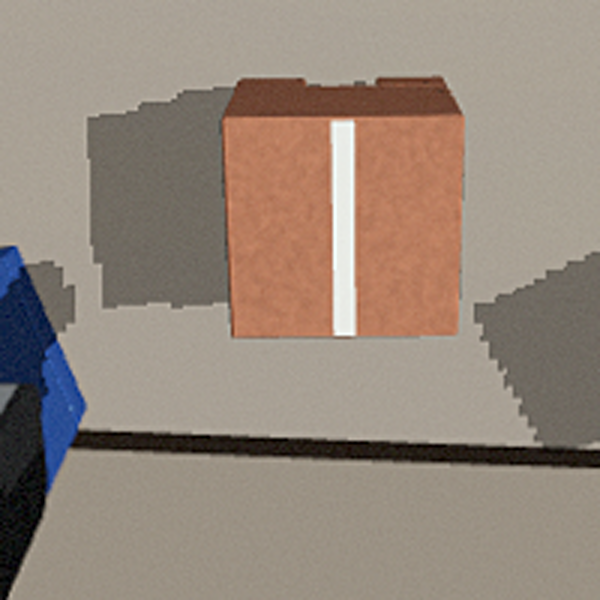

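Run:
```python
from h import *
import pickle
c=pickle.load(open('w8.pkl','rb'))
def rep(l,z):
    q=np.array([p2w('',180+a/3-.3,150+b/3-.3,z,c)[:2] for a,b in l]);e=np.roll(q,-1,0)-q
    print(q.mean(0),np.hypot(*e.T),np.degrees(np.arctan2(e[:,1],e[:,0])))
rep([(222,115),(464,114),(458,334),(233,337)],.044)
print(w2p('',(.4866,.006-.042,.03),c),w2p('',(.4866,.006-.057,.03),c))
```

```text
[0.48535104 0.00575735] [0.0531859  0.0533465  0.05326732 0.0538929 ] [  92.71996735    3.38740379  -86.69134024 -176.70293373]
[236.51388686 218.70690325] [215.824202   217.85815533]
```

Request:
apply_moves(deltas=[{"xyz": [-0.001, 0.002, 0], "turn": 0.01}, {"xyz": [0, 0, -0.015], "turn": 0}, {"xyz": [0, 0, -0.025], "turn": 0}, {"xyz": [0, 0, -0.025], "turn": 0}, {"xyz": [0, 0, -0.02], "turn": 0}, {"xyz": [0, 0, -0.0155], "turn": 0}, {"xyz": [0, 0, -0.005], "turn": 0}, {"xyz": [0, 0, 0], "turn": 0}, {"xyz": [0, 0, 0], "turn": 0}, {"xyz": [0, 0, 0], "turn": 0}])

```text
clock: 11.77
tcp_pos: [0.486, 0.0077, 0.1837]
orientation: [-0.088, 3.139, 0.0]
contact_force: [-0.3, -0.3, 0.3]
grip_width: 0.0854
```

Request:
apply_moves(deltas=[{"xyz": [0, 0, 0], "turn": 0}, {"xyz": [0, 0, 0], "turn": 0}, {"xyz": [0, 0, 0], "turn": 0}, {"xyz": [0, 0, 0], "turn": 0}, {"xyz": [0, 0, 0], "turn": 0}, {"xyz": [0, 0, 0], "turn": 0}, {"xyz": [0, 0, 0], "turn": 0}, {"xyz": [0, 0, 0], "turn": 0}], claw=1, squeeze=40)

```text
clock: 12.43
tcp_pos: [0.4858, 0.0077, 0.1835]
orientation: [-0.088, 3.139, 0.0]
contact_force: [-2.0, -0.5, 6.8]
grip_width: 0.0532
```

Request:
apply_moves(deltas=[{"xyz": [0, 0, 0.01], "turn": 0}, {"xyz": [0, 0, 0.025], "turn": 0}, {"xyz": [0, 0, 0.03], "turn": 0}, {"xyz": [0, 0, 0.03], "turn": 0}, {"xyz": [0, -0.01, 0.03], "turn": 0}, {"xyz": [0, -0.025, 0.02], "turn": 0}, {"xyz": [-0.003, -0.035, 0], "turn": 0.005}, {"xyz": [-0.003, -0.035, 0], "turn": 0.005}, {"xyz": [-0.003, -0.035, 0], "turn": 0.005}, {"xyz": [-0.003, -0.035, 0], "turn": 0.005}, {"xyz": [-0.003, -0.035, 0], "turn": 0}, {"xyz": [-0.003, -0.035, 0], "turn": 0}])

```text
clock: 13.43
tcp_pos: [0.4666, -0.2386, 0.3283]
orientation: [-0.12, 3.139, 0.001]
contact_force: [1.4, 0.2, -2.2]
grip_width: 0.0535
```

Request:
apply_moves(deltas=[{"xyz": [-0.003, -0.035, 0], "turn": 0}, {"xyz": [-0.003, -0.03, 0], "turn": 0}, {"xyz": [-0.002, -0.02, 0], "turn": 0}, {"xyz": [0, 0, 0], "turn": 0}, {"xyz": [0, 0, 0], "turn": 0}, {"xyz": [0, 0, 0], "turn": 0}, {"xyz": [0, 0, 0], "turn": 0}])

```text
clock: 14.02
tcp_pos: [0.4598, -0.3206, 0.3277]
orientation: [0.123, -3.139, -0.002]
contact_force: [0.4, 0.6, -2.5]
grip_width: 0.0531
```

Run:
```python
from h import *
o=readout.get_obs();print(o['joints'],o['tcp_pos'],o['grip_width'])
c=camera_model('wrist'); im=save('wrist','pics/w9.png')
y=np.array(c['R'])[0];print(np.degrees(np.arctan2(y[1],y[0])))
save('side','pics/s9.png')
import cv2
a=cv2.imread('pics/s9.png');cv2.imwrite('pics/s9z.png',cv2.resize(a[180:340,250:450],None,fx=3.5,fy=3.5,interpolation=2))
```

```text
[ 0.20112909  0.39469848  0.37554856  1.9264762  -0.18917217  0.85521454
  2.32433944] [ 0.45979319 -0.32063822  0.32767898] 0.05314838987975902
94.49633847165005
```

View pics/w9.png

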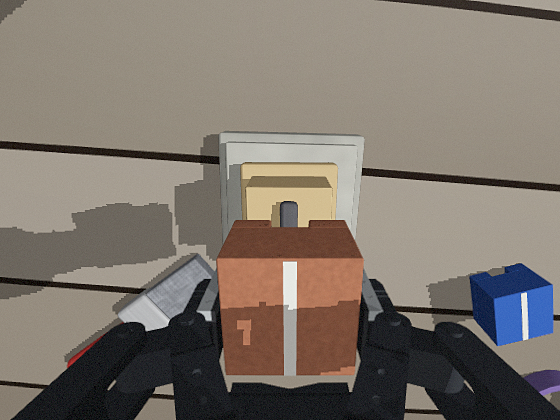

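View pics/s9z.png

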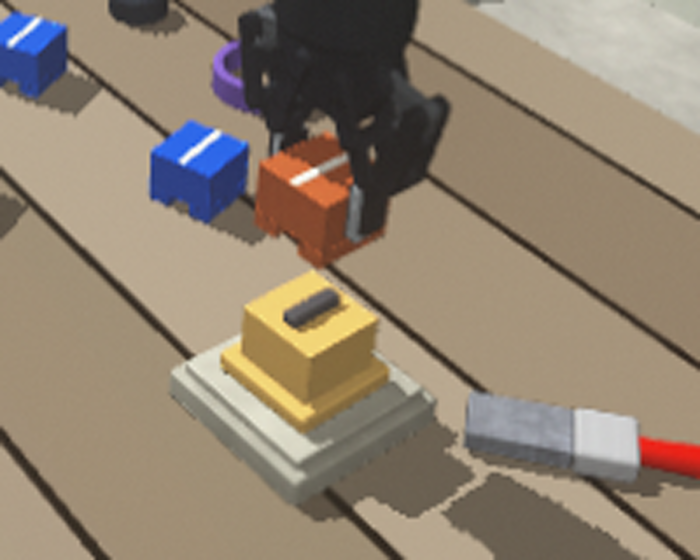

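Request:
apply_moves(deltas=[{"xyz": [0, -0.0008, -0.01], "turn": 0}, {"xyz": [0, 0, -0.015], "turn": 0}, {"xyz": [0, 0, -0.012], "turn": 0}, {"xyz": [0, 0, -0.008], "turn": 0}, {"xyz": [0, 0, -0.005], "turn": 0}, {"xyz": [0, 0, -0.003], "turn": 0}, {"xyz": [0, 0, -0.002], "turn": 0}, {"xyz": [0, 0, 0], "turn": 0}, {"xyz": [0, 0, 0], "turn": 0}])

```text
clock: 14.87
tcp_pos: [0.4596, -0.3232, 0.2731]
orientation: [-0.119, 3.139, -0.001]
contact_force: [0.4, 0.0, -1.3]
grip_width: 0.0537
```

Request:
apply_moves(deltas=[{"xyz": [0, 0.0005, -0.001], "turn": 0}, {"xyz": [0, 0, 0], "turn": 0}, {"xyz": [0, 0, 0], "turn": 0}])

```text
clock: 15.12
tcp_pos: [0.4595, -0.3225, 0.272]
orientation: [-0.12, 3.139, -0.0]
contact_force: [0.3, -0.8, -1.2]
grip_width: 0.0535
```

Run:
```python
from h import *
for _ in range(2):
    o=readout.get_obs();print(o['tcp_pos'])
    save('wrist','pics/w10.png')
save('side','pics/s10.png')
a=cv2.imread('pics/s10.png');cv2.imwrite('pics/s10z.png',cv2.resize(a[200:320,280:400],None,fx=5,fy=5,interpolation=2))
```

```text
[ 0.45953499 -0.32245987  0.27195425]
[ 0.45953535 -0.32250202  0.27195903]
```

View pics/s10z.png

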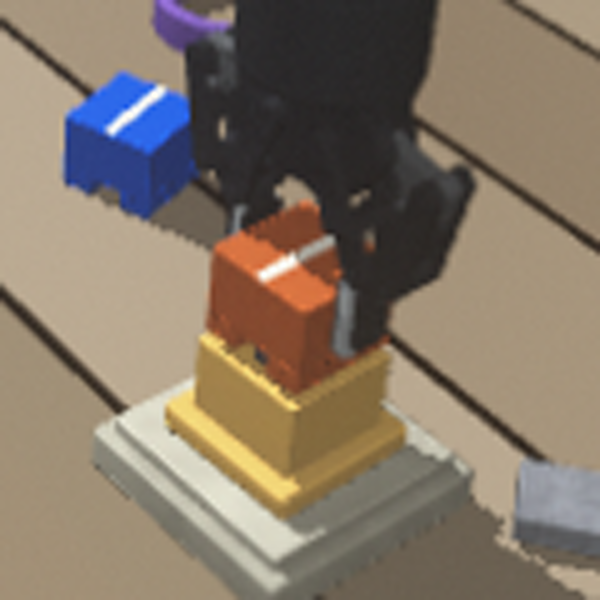

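View pics/w10.png

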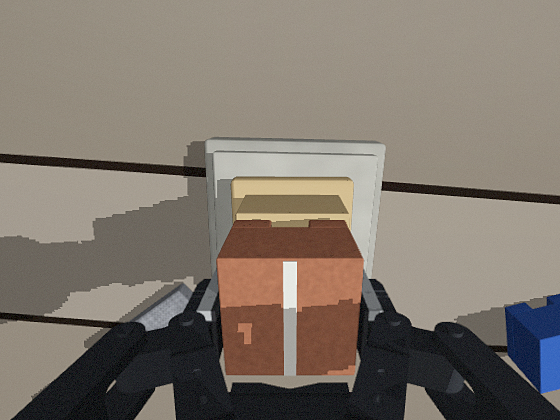

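Request:
apply_moves(deltas=[{"xyz": [0, 0.001, -0.002], "turn": 0}, {"xyz": [0, 0, -0.002], "turn": 0}, {"xyz": [0, 0, -0.001], "turn": 0}, {"xyz": [0, 0, -0.001], "turn": 0}, {"xyz": [0, 0, -0.001], "turn": 0}, {"xyz": [0, 0, 0], "turn": 0}, {"xyz": [0, 0, 0], "turn": 0}])

```text
clock: 15.85
tcp_pos: [0.4593, -0.3215, 0.2656]
orientation: [-0.119, 3.139, 0.001]
contact_force: [-3.6, 3.5, 9.0]
grip_width: 0.0537
```

Request:
apply_moves(deltas=[{"xyz": [0, 0, 0.0003], "turn": 0}, {"xyz": [0, 0, 0], "turn": 0}, {"xyz": [0, 0, 0], "turn": 0}, {"xyz": [0, 0, 0], "turn": 0}, {"xyz": [0, 0, 0], "turn": 0}, {"xyz": [0, 0, 0], "turn": 0}, {"xyz": [0, 0, 0], "turn": 0}], claw=-1)

```text
clock: 16.43
tcp_pos: [0.4595, -0.3215, 0.2649]
orientation: [0.12, -3.139, -0.0]
contact_force: [0.2, 0.3, 0.9]
grip_width: 0.0854
```

Request:
apply_moves(deltas=[{"xyz": [0, 0, 0.01], "turn": 0}, {"xyz": [0, 0, 0.02], "turn": 0}, {"xyz": [0, 0, 0.03], "turn": 0}, {"xyz": [0, 0, 0.03], "turn": 0}, {"xyz": [0.01, 0, 0.03], "turn": 0}, {"xyz": [0.01, 0, 0], "turn": 0}, {"xyz": [0, 0, 0], "turn": 0}, {"xyz": [0, 0, 0], "turn": 0}, {"xyz": [0, 0, 0], "turn": 0}])

```text
clock: 17.18
tcp_pos: [0.4787, -0.3212, 0.384]
orientation: [0.119, -3.137, -0.002]
contact_force: [-0.5, -0.8, 0.4]
grip_width: 0.0856
```

Run:
```python
from h import *
o=readout.get_obs();print(o['joints'],o['tcp_pos'])
c=camera_model('wrist'); im=save('wrist','pics/w11.png')
import pickle;pickle.dump(c,open('w11.pkl','wb'))
A=cv2.resize(cv2.imread('pics/w11.png')[130:270,220:360],None,fx=4,fy=4,interpolation=2)
save('side','pics/s11.png')
B=cv2.resize(cv2.imread('pics/s11.png')[210:320,280:390],None,fx=5,fy=5,interpolation=2)
cv2.imwrite('pics/z11.png',A);cv2.imwrite('pics/s11z.png',B)
```

```text
[ 0.16951355  0.35157169  0.39704714  1.83908723 -0.16010317  0.98472574
  2.28081624] [ 0.47865669 -0.32122993  0.38400696]
```

View pics/z11.png

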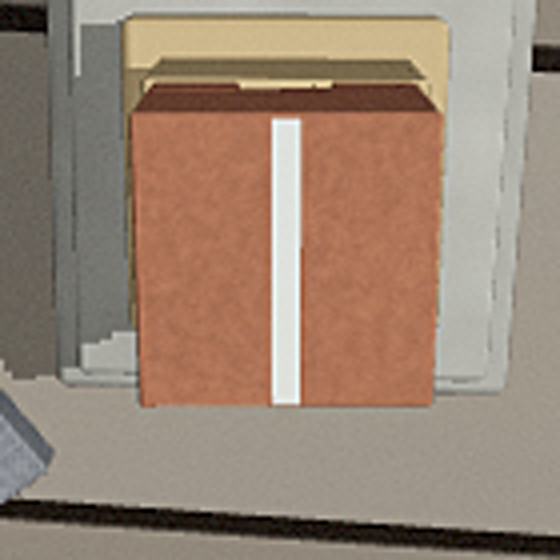

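View pics/s11z.png

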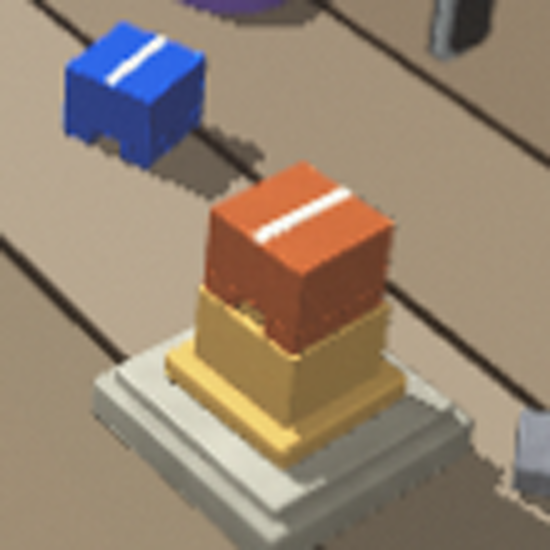

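Run:
```python
from h import *
import pickle
c=pickle.load(open('w11.pkl','rb'))
q=np.array([p2w('',220+(a+.5)/4-.5,130+(b+.5)/4-.5,.126,c)[:2] for a,b in [(130,113),(443,112),(435,405),(140,406)]]);e=np.roll(q,-1,0)-q
print(q.mean(0),np.hypot(*e.T),np.degrees(np.arctan2(e[:,1],e[:,0])))
```

```text
[ 0.45882029 -0.32232168] [0.05335493 0.05335335 0.05391645 0.05334967] [  94.54336311    4.96378095  -85.45931876 -175.63925068]
```

Request:
apply_moves(deltas=[{"xyz": [0.005, 0.015, 0], "turn": 0}, {"xyz": [0.012, 0.03, 0], "turn": 0}, {"xyz": [0.014, 0.037, 0], "turn": 0}, {"xyz": [0.014, 0.037, 0], "turn": 0}, {"xyz": [0.014, 0.037, 0], "turn": 0}, {"xyz": [0.014, 0.037, 0], "turn": 0}, {"xyz": [0.014, 0.037, 0], "turn": 0}, {"xyz": [0.014, 0.037, 0], "turn": 0}, {"xyz": [0.014, 0.037, 0], "turn": 0}, {"xyz": [0.014, 0.037, -0.015], "turn": 0}, {"xyz": [0.014, 0.037, -0.02], "turn": 0}, {"xyz": [0.014, 0.037, -0.02], "turn": 0}])

```text
clock: 18.28
tcp_pos: [0.6347, 0.09, 0.3316]
orientation: [0.119, -3.139, 0.0]
contact_force: [0.5, 0.1, -0.6]
grip_width: 0.0848
```

Request:
apply_moves(deltas=[{"xyz": [0.014, 0.035, -0.02], "turn": 0}, {"xyz": [0.01, 0.03, -0.015], "turn": 0}, {"xyz": [0.002, 0.005, 0], "turn": 0}, {"xyz": [0, 0, 0], "turn": 0}, {"xyz": [0, 0, 0], "turn": 0}, {"xyz": [0, 0, 0], "turn": 0}])

```text
clock: 18.78
tcp_pos: [0.6603, 0.1552, 0.2984]
orientation: [-0.115, 3.139, -0.002]
contact_force: [0.8, -0.1, -0.9]
grip_width: 0.0849
```

Run:
```python
from h import *
o=readout.get_obs();print(o['joints'],o['tcp_pos'])
c=camera_model('wrist'); im=save('wrist','pics/w12.png')
import pickle;pickle.dump(c,open('w12.pkl','wb'))
print(w2p('',(.666,.164,.026),c))
```

```text
[-0.48214924  0.59524024  0.22911119  1.64857282 -0.15947064  0.91645773
  1.45046508] [0.6602698  0.15524867 0.29843674]
[302.32066563 223.04849643]
```

View pics/w12.png

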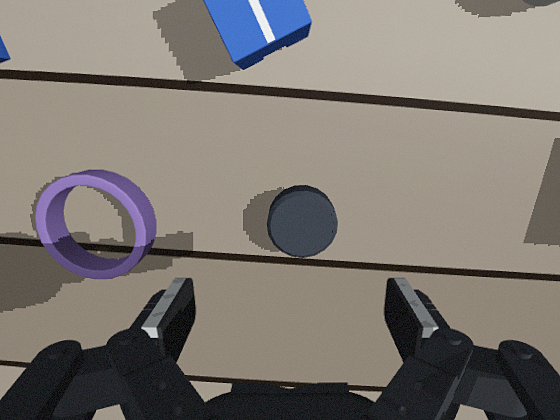

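Run:
```python
import cv2
cv2.imwrite('pics/z12.png',cv2.resize(cv2.imread('pics/w12.png')[175:270,255:350],None,fx=6,fy=6,interpolation=2))
```

```text
(no output)
```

View pics/z12.png

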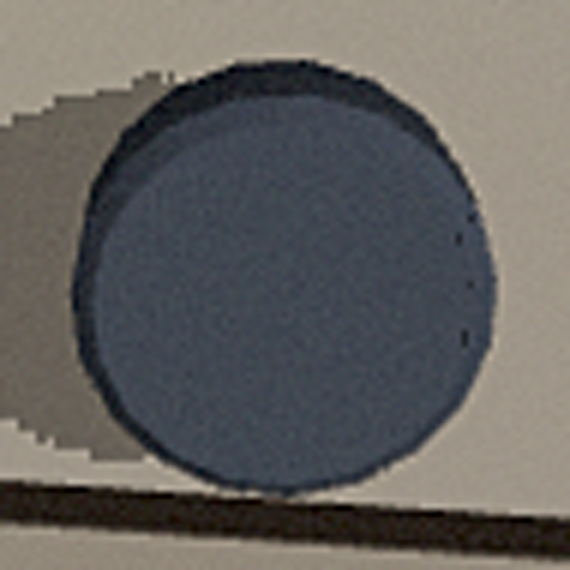

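Run:
```python
from h import *
import pickle
c=pickle.load(open('w12.pkl','rb'))
f=lambda a,b,z:p2w('',255+a/6-.4,175+b/6-.4,z,c)[:2]
print(f(287,288,.025),f(80,288,.023),f(497,288,.023),f(287,95,.026),f(287,492,.023))
```

```text
[0.66597761 0.16412167] [0.66866754 0.1374025 ] [0.66465979 0.19151511] [0.64024507 0.16187081] [0.69571262 0.16676097]
```

Request:
apply_moves(deltas=[{"xyz": [0.006, 0.009, 0], "turn": 0}, {"xyz": [0, 0, -0.015], "turn": 0}, {"xyz": [0, 0, -0.03], "turn": 0}, {"xyz": [0, 0, -0.03], "turn": 0}, {"xyz": [0, 0, -0.02], "turn": 0}, {"xyz": [0, 0, -0.014], "turn": 0}, {"xyz": [0, 0, -0.006], "turn": 0}, {"xyz": [0, 0, -0.003], "turn": 0}, {"xyz": [0, 0, 0], "turn": 0}, {"xyz": [0, 0, 0], "turn": 0}, {"xyz": [0, 0, 0], "turn": 0}])

```text
clock: 19.75
tcp_pos: [0.667, 0.1668, 0.1817]
orientation: [-0.119, 3.137, 0.001]
contact_force: [0.2, -0.9, 0.2]
grip_width: 0.0852
```

Request:
apply_moves(deltas=[{"xyz": [-0.0005, -0.002, -0.001], "turn": 0}, {"xyz": [0, 0, 0], "turn": 0}, {"xyz": [0, 0, 0], "turn": 0}])

```text
clock: 20.0
tcp_pos: [0.6658, 0.1644, 0.1796]
orientation: [-0.119, 3.139, 0.0]
contact_force: [0.0, -0.4, 0.4]
grip_width: 0.0853
```

Request:
apply_moves(deltas=[{"xyz": [0, 0, 0], "turn": 0}, {"xyz": [0, 0, 0], "turn": 0}, {"xyz": [0, 0, 0], "turn": 0}, {"xyz": [0, 0, 0], "turn": 0}, {"xyz": [0, 0, 0], "turn": 0}, {"xyz": [0, 0, 0], "turn": 0}, {"xyz": [0, 0, 0], "turn": 0}, {"xyz": [0, 0, 0], "turn": 0}], claw=1, squeeze=35)

```text
clock: 20.67
tcp_pos: [0.6658, 0.1648, 0.1796]
orientation: [-0.12, 3.139, 0.001]
contact_force: [-2.7, -1.4, 6.0]
grip_width: 0.0546
```

Request:
apply_moves(deltas=[{"xyz": [0, 0, 0.01], "turn": 0}, {"xyz": [0, 0, 0.025], "turn": 0}, {"xyz": [0, 0, 0.035], "turn": 0}, {"xyz": [0, 0, 0.035], "turn": 0}, {"xyz": [0, 0, 0.035], "turn": 0}, {"xyz": [0, 0, 0.025], "turn": 0}, {"xyz": [0, 0, 0.01], "turn": 0}, {"xyz": [0, 0, 0], "turn": 0}, {"xyz": [0, 0, 0], "turn": 0}])

```text
clock: 21.42
tcp_pos: [0.6653, 0.1647, 0.3532]
orientation: [0.12, -3.138, 0.0]
contact_force: [0.1, -0.4, -1.7]
grip_width: 0.0544
```

Run:
```python
from h import *
o=readout.get_obs();print(o['joints'],o['tcp_pos'],o['grip_width'])
c=camera_model('wrist'); im=save('wrist','pics/w13.png')
import pickle;pickle.dump((c,o['tcp_pos']),open('w13.pkl','wb'))
```

```text
[-0.50016447  0.54864454  0.24213026  1.58890815 -0.14716122  1.02298134
  1.43182866] [0.6652903  0.16467374 0.35316177] 0.05439026514285608
```

View pics/w13.png

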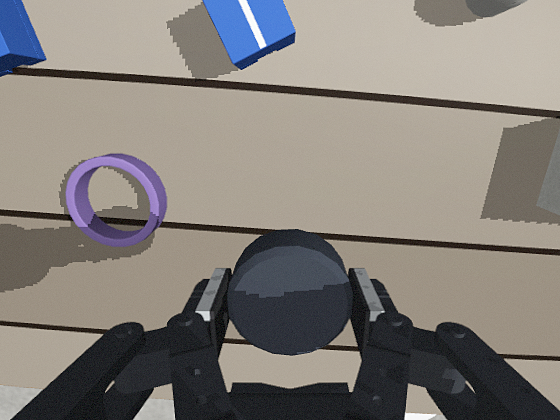

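Run:
```python
from h import *
import pickle
cv2.imwrite('pics/z13.png',cv2.resize(cv2.imread('pics/w13.png')[220:365,215:365],None,fx=4,fy=4,interpolation=2))
c,t=pickle.load(open('w13.pkl','rb'))
z=t[2]-.1796+.023
for du in (0,.028): 
  for dv in [-.028,0,.028]: print(du,dv,w2p('',(t[0]+dv,t[1]+du,z),c), w2p('',(t[0]+dv*25/28,t[1]+du*25/28,z+.003),c))
```

```text
0 -0.028 [297.94587191 239.16991951] [297.49900236 248.9059223 ]
0 0 [292.49128664 298.71240468] [292.55503973 302.57118729]
0 0.028 [287.68007805 351.00678508] [288.14620061 350.23468812]
0.028 -0.028 [365.90403317 243.95311787] [359.08935744 253.18363872]
0.028 0 [356.28599925 302.82517819] [350.69132215 306.3050592 ]
0.028 0.028 [347.67487439 354.5760857 ] [343.10653034 353.51903822]
```

View pics/z13.png

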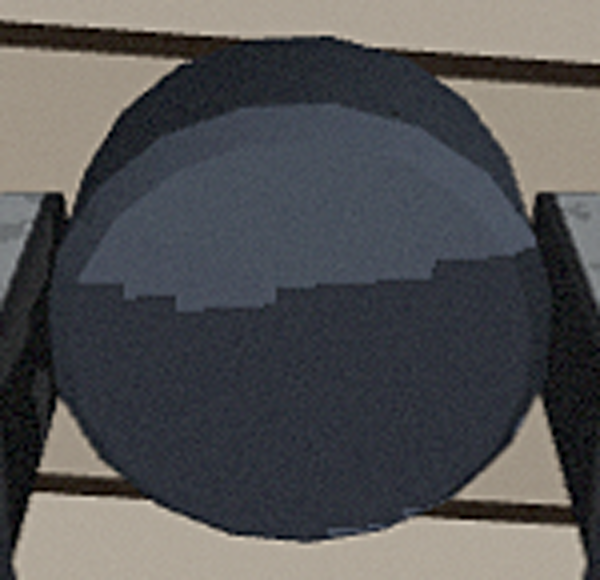

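Request:
apply_moves(deltas=[{"xyz": [-0.005, -0.012, 0], "turn": 0}, {"xyz": [-0.012, -0.028, 0], "turn": 0}, {"xyz": [-0.015, -0.035, 0], "turn": 0}, {"xyz": [-0.015, -0.035, 0], "turn": 0}, {"xyz": [-0.015, -0.035, 0], "turn": 0}, {"xyz": [-0.015, -0.035, 0], "turn": 0}, {"xyz": [-0.015, -0.035, 0], "turn": 0}, {"xyz": [-0.015, -0.035, 0], "turn": 0}, {"xyz": [-0.015, -0.035, 0], "turn": 0}, {"xyz": [-0.015, -0.035, 0], "turn": 0}, {"xyz": [-0.015, -0.035, 0], "turn": 0}, {"xyz": [-0.015, -0.035, 0], "turn": 0}])

```text
clock: 22.47
tcp_pos: [0.4963, -0.2272, 0.3525]
orientation: [0.119, -3.136, -0.001]
contact_force: [1.0, 0.0, -2.4]
grip_width: 0.0543
```

Request:
apply_moves(deltas=[{"xyz": [-0.015, -0.035, 0], "turn": 0}, {"xyz": [-0.013, -0.031, 0], "turn": 0}, {"xyz": [-0.009, -0.02, 0], "turn": 0}, {"xyz": [-0.004, -0.01, 0], "turn": 0}, {"xyz": [0, 0, 0], "turn": 0}, {"xyz": [0, 0, 0], "turn": 0}, {"xyz": [0, 0, 0], "turn": 0}, {"xyz": [0, 0, 0], "turn": 0}])

```text
clock: 23.13
tcp_pos: [0.4588, -0.3193, 0.3537]
orientation: [0.125, -3.139, -0.002]
contact_force: [0.9, -0.7, -1.4]
grip_width: 0.0541
```

Correct, and descend to just above (0.306 is seated).

Request:
apply_moves(deltas=[{"xyz": [-0.0013, -0.0015, -0.01], "turn": 0}, {"xyz": [0, 0, -0.012], "turn": 0}, {"xyz": [0, 0, -0.01], "turn": 0}, {"xyz": [0, 0, -0.006], "turn": 0}, {"xyz": [0, 0, -0.003], "turn": 0}, {"xyz": [0, 0, 0], "turn": 0}, {"xyz": [0, 0, 0], "turn": 0}, {"xyz": [0, 0, 0], "turn": 0}])

```text
clock: 23.8
tcp_pos: [0.4566, -0.323, 0.3135]
orientation: [-0.119, 3.139, -0.001]
contact_force: [-0.4, -0.2, -1.0]
grip_width: 0.0543
```

Run:
```python
from h import *
o=readout.get_obs();print(o['tcp_pos'],o['joints'])
c=camera_model('wrist');save('wrist','pics/w14.png');save('side','pics/s14.png');save('scene','pics/c14.png')
B=cv2.resize(cv2.imread('pics/s14.png')[210:310,280:380],None,fx=4,fy=4,interpolation=2)
C=cv2.resize(cv2.imread('pics/c14.png')[120:220,140:240],None,fx=4,fy=4,interpolation=2)
cv2.imwrite('pics/z14.png',np.hstack([B,C]))
```

```text
[ 0.45660924 -0.32301401  0.31345183] [ 0.2176273   0.41126682  0.36335712  1.94034887 -0.19501872  0.82298259
  2.33328719]
```

View pics/z14.png

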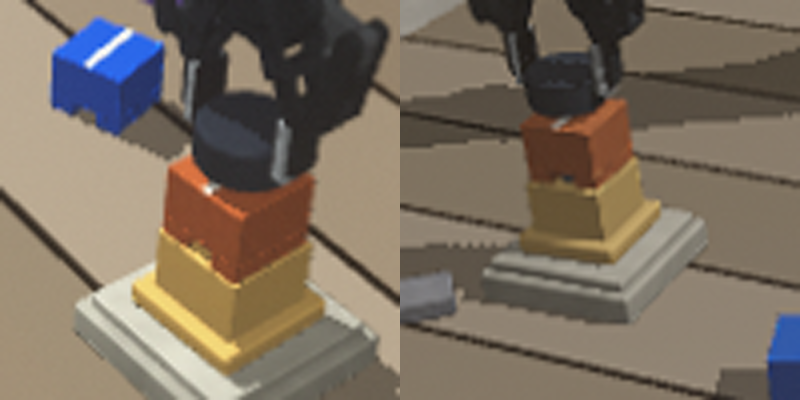

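View pics/w14.png

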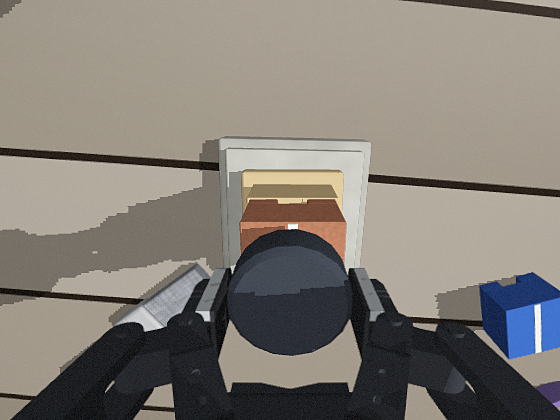

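Request:
apply_moves(deltas=[{"xyz": [0.001, 0.0012, -0.002], "turn": 0}, {"xyz": [0, 0, -0.002], "turn": 0}, {"xyz": [0, 0, -0.001], "turn": 0}, {"xyz": [0, 0, -0.001], "turn": 0}, {"xyz": [0, 0, -0.001], "turn": 0}, {"xyz": [0, 0, 0], "turn": 0}, {"xyz": [0, 0, 0], "turn": 0}])

```text
clock: 24.53
tcp_pos: [0.4574, -0.3216, 0.306]
orientation: [0.119, -3.139, -0.0]
contact_force: [-0.1, 0.1, -2.1]
grip_width: 0.0543
```

Request:
apply_moves(deltas=[{"xyz": [0, 0, -0.0007], "turn": 0}, {"xyz": [0, 0, 0], "turn": 0}, {"xyz": [0, 0, 0], "turn": 0}])

```text
clock: 24.78
tcp_pos: [0.4575, -0.3217, 0.3056]
orientation: [-0.119, 3.139, -0.0]
contact_force: [0.1, 0.4, -0.2]
grip_width: 0.0546
```

Weight is being taken (−2.1 → −0.2); a touch more, then release.

Request:
apply_moves(deltas=[{"xyz": [0, 0, -0.0005], "turn": 0}, {"xyz": [0, 0, 0], "turn": 0}, {"xyz": [0, 0, 0], "turn": 0}])

```text
clock: 25.03
tcp_pos: [0.4575, -0.3217, 0.3055]
orientation: [-0.119, 3.139, 0.0]
contact_force: [-0.9, 1.3, 4.6]
grip_width: 0.054
```

Request:
apply_moves(deltas=[{"xyz": [0, 0, 0], "turn": 0}, {"xyz": [0, 0, 0], "turn": 0}, {"xyz": [0, 0, 0], "turn": 0}, {"xyz": [0, 0, 0], "turn": 0}, {"xyz": [0, 0, 0], "turn": 0}, {"xyz": [0, 0, 0], "turn": 0}, {"xyz": [0, 0, 0], "turn": 0}], claw=-1)

```text
clock: 25.62
tcp_pos: [0.4574, -0.3216, 0.3049]
orientation: [0.12, -3.139, -0.0]
contact_force: [-0.5, -0.2, 0.5]
grip_width: 0.0857
```

Request:
apply_moves(deltas=[{"xyz": [0, 0, 0.01], "turn": 0}, {"xyz": [0, 0, 0.02], "turn": 0}, {"xyz": [0, 0, 0.03], "turn": 0}, {"xyz": [0, 0, 0.03], "turn": 0}, {"xyz": [0.01, 0, 0.02], "turn": 0}, {"xyz": [0.01, 0, 0], "turn": 0}, {"xyz": [0, 0, 0], "turn": 0}, {"xyz": [0, 0, 0], "turn": 0}, {"xyz": [0, 0, 0], "turn": 0}])

```text
clock: 26.37
tcp_pos: [0.4767, -0.3214, 0.4137]
orientation: [0.119, -3.137, -0.002]
contact_force: [-0.4, -0.1, -0.4]
grip_width: 0.0855
```

Run:
```python
from h import *
o=readout.get_obs();print(o['joints'],o['tcp_pos'])
c=camera_model('wrist'); im=save('wrist','pics/w15.png')
import pickle;pickle.dump(c,open('w15.pkl','wb'))
A=cv2.resize(cv2.imread('pics/w15.png')[150:290,220:360],None,fx=4,fy=4,interpolation=2)
cv2.imwrite('pics/z15.png',A)
for d in (-.028,0,.028): print(w2p('',(.4588+d,-.3222,.149),c),w2p('',(.4588,-.3222+d,.149),c))
```

```text
[ 0.16850483  0.31628919  0.39627863  1.8109153  -0.13877513  1.04444211
  2.26426984] [ 0.47673077 -0.3213548   0.41365949]
[294.53485181 157.38746522] [252.91469511 193.10713518]
[291.41835304 195.93500621] [291.41835304 195.93500621]
[288.51319427 231.86425485] [329.69354202 198.76455841]
```

View pics/z15.png

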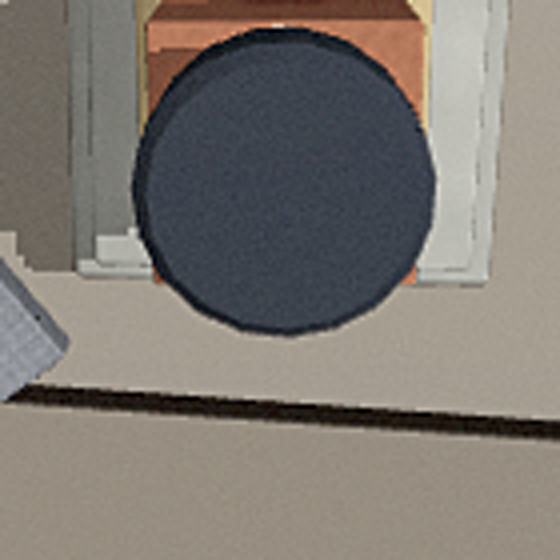

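Request:
apply_moves(deltas=[{"xyz": [0, 0.015, 0], "turn": 0}, {"xyz": [0, 0.03, 0], "turn": 0}, {"xyz": [0, 0.037, 0], "turn": 0}, {"xyz": [0, 0.037, 0], "turn": 0}, {"xyz": [0, 0.037, 0], "turn": 0}, {"xyz": [0, 0.037, 0], "turn": 0}, {"xyz": [0, 0.037, 0], "turn": 0}, {"xyz": [0, 0.037, 0], "turn": 0}, {"xyz": [0, 0.037, 0], "turn": 0}, {"xyz": [0, 0.037, 0], "turn": 0}, {"xyz": [0, 0.037, 0], "turn": 0}, {"xyz": [0, 0.037, 0], "turn": 0}])

```text
clock: 27.42
tcp_pos: [0.4765, 0.0946, 0.4142]
orientation: [0.119, -3.138, 0.001]
contact_force: [1.2, 0.0, 0.1]
grip_width: 0.0854
```

Request:
apply_moves(deltas=[{"xyz": [0, 0.037, 0], "turn": 0}, {"xyz": [0, 0.037, 0], "turn": 0}, {"xyz": [0, 0.037, -0.02], "turn": 0}, {"xyz": [0, 0.037, -0.02], "turn": 0}, {"xyz": [0, 0.037, -0.02], "turn": 0}, {"xyz": [0, 0.025, -0.02], "turn": 0}, {"xyz": [0, 0.01, -0.01], "turn": 0}, {"xyz": [0, 0, 0], "turn": 0}, {"xyz": [0, 0, 0], "turn": 0}, {"xyz": [0, 0, 0], "turn": 0}, {"xyz": [0, 0, 0], "turn": 0}])

```text
clock: 28.33
tcp_pos: [0.4784, 0.3103, 0.3267]
orientation: [-0.115, 3.138, 0.0]
contact_force: [0.6, -0.1, -0.1]
grip_width: 0.0853
```

Run:
```python
from h import *
o=readout.get_obs();print(o['joints'],o['tcp_pos'])
c=camera_model('wrist'); im=save('wrist','pics/w16.png')
import pickle;pickle.dump(c,open('w16.pkl','wb'))
print(w2p('',(.4766,.320,.062),c),w2p('',(.4766,.320,.0),c))
```

```text
[-0.69454564  0.39305985  0.01190399  1.88615469 -0.00481479  0.86112264
  0.96341323] [0.47835842 0.31031643 0.32665803]
[304.31003855 216.61730023] [301.40503586 195.1893013 ]
```

View pics/w16.png

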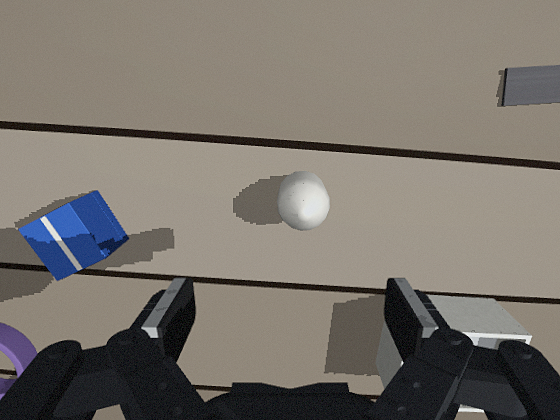

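Run:
```python
from h import *
import pickle
c=pickle.load(open('w16.pkl','rb'))
cv2.imwrite('pics/z16.png',cv2.resize(cv2.imread('pics/w16.png')[160:240,265:345],None,fx=7,fy=7,interpolation=2))
print(p2w('',433,298,.06,c),p2w('',378,338,.0,c))
f=lambda X:(np.array(w2p('',X,c))-[265,160]+.4)*7
for d in (-.022,0,.022): print(f((.4766+d,.32,0)),f((.4766+d,.32,.034)),f((.4766,.32+d,.034)))
print(f((.4766,.32,.062)))
```

```text
[0.53982616 0.43191331 0.06      ] [0.62865174 0.41576843 0.        ]
[272.07188453  83.66246954] [284.16547485 139.6318938 ] [ 80.58731803 310.20721876]
[257.63525099 249.12510908] [267.70243125 323.35477772] [267.70243125 323.35477772]
[243.79949412 407.42562056] [252.00643809 498.11494979] [453.98705759 336.47749681]
[277.97026986 399.12110158]
```

View pics/z16.png

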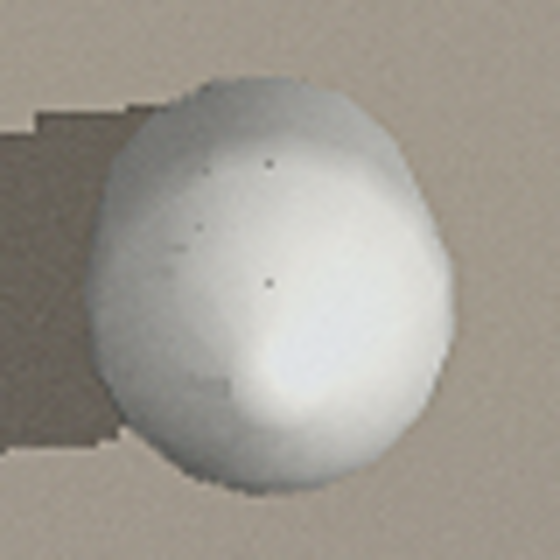

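Request:
apply_moves(deltas=[{"xyz": [-0.002, 0.0107, 0], "turn": 0}, {"xyz": [0, 0, -0.015], "turn": 0}, {"xyz": [0, 0, -0.03], "turn": 0}, {"xyz": [0, 0, -0.035], "turn": 0}, {"xyz": [0, 0, -0.03], "turn": 0}, {"xyz": [0, 0, -0.018], "turn": 0}, {"xyz": [0, 0, -0.01], "turn": 0}, {"xyz": [0, 0, -0.005], "turn": 0}, {"xyz": [0, 0, 0], "turn": 0}, {"xyz": [0, 0, 0], "turn": 0}, {"xyz": [0, 0, 0], "turn": 0}])

```text
clock: 29.3
tcp_pos: [0.4761, 0.3235, 0.184]
orientation: [-0.119, 3.137, 0.003]
contact_force: [0.3, 0.9, -0.3]
grip_width: 0.0854
```

Request:
apply_moves(deltas=[{"xyz": [0.0003, -0.001, 0], "turn": 0}, {"xyz": [0, 0, 0], "turn": 0}, {"xyz": [0, 0, 0], "turn": 0}])

```text
clock: 29.55
tcp_pos: [0.476, 0.3221, 0.1832]
orientation: [-0.119, 3.138, 0.001]
contact_force: [0.4, 0.1, 0.7]
grip_width: 0.0858
```

Request:
apply_moves(deltas=[{"xyz": [0, 0, 0], "turn": 0}, {"xyz": [0, 0, 0], "turn": 0}, {"xyz": [0, 0, 0], "turn": 0}, {"xyz": [0, 0, 0], "turn": 0}, {"xyz": [0, 0, 0], "turn": 0}, {"xyz": [0, 0, 0], "turn": 0}, {"xyz": [0, 0, 0], "turn": 0}, {"xyz": [0, 0, 0], "turn": 0}, {"xyz": [0, 0, 0], "turn": 0}], claw=1, squeeze=30)

```text
clock: 30.3
tcp_pos: [0.4757, 0.3221, 0.1827]
orientation: [-0.12, 3.139, 0.0]
contact_force: [-1.1, 0.1, 5.7]
grip_width: 0.043
```

Request:
apply_moves(deltas=[{"xyz": [0, 0, 0.01], "turn": 0}, {"xyz": [0, 0, 0.025], "turn": 0}, {"xyz": [0, 0, 0.035], "turn": 0}, {"xyz": [0, 0, 0.035], "turn": 0}, {"xyz": [0, 0, 0.035], "turn": 0}, {"xyz": [0, 0, 0.035], "turn": 0}, {"xyz": [0, 0, 0.02], "turn": 0}, {"xyz": [0, 0, 0.01], "turn": 0}, {"xyz": [0, 0, 0], "turn": 0}, {"xyz": [0, 0, 0], "turn": 0}, {"xyz": [0, 0, 0], "turn": 0}])

```text
clock: 31.22
tcp_pos: [0.4751, 0.3217, 0.3854]
orientation: [0.12, -3.136, 0.003]
contact_force: [-0.4, 0.2, -2.3]
grip_width: 0.0428
```

Run:
```python
from h import *
import pickle
o=readout.get_obs();print(o['joints'],o['tcp_pos'],o['grip_width'])
c=camera_model('wrist'); im=save('wrist','pics/w17.png')
A=cv2.resize(cv2.imread('pics/w17.png')[220:370,210:360],None,fx=4,fy=4,interpolation=2)
cv2.imwrite('pics/z17.png',A)
t=o['tcp_pos'];z0=t[2]-.1838
f=lambda X:(np.array(w2p('',X,c))-[210,220]+.4)*4
for d in (-.022,0,.022): print(f((t[0]+d,t[1],z0)),f((t[0]+d,t[1],z0+.034)))
print(f((t[0],t[1],z0+.062)))
```

```text
[-0.71333282  0.33170126  0.01184494  1.82282887 -0.00469238  0.99063033
  0.94764126] [0.47512944 0.32168432 0.38542963] 0.042796780300941126
[346.74761451  41.67431303] [352.98484797 162.97738727]
[332.49798598 202.07592531] [335.06960096 354.41119155]
[319.36704732 349.5469344 ] [318.90702385 526.41801587]
[338.27376501 544.96886489]
```

View pics/z17.png

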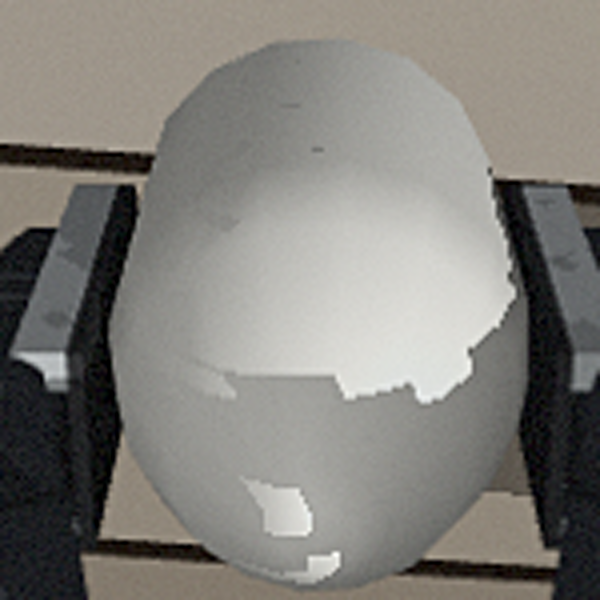

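Request:
apply_moves(deltas=[{"xyz": [0, -0.012, 0], "turn": 0}, {"xyz": [0, -0.025, 0], "turn": 0}, {"xyz": [-0.001, -0.035, 0], "turn": 0}, {"xyz": [-0.001, -0.035, 0], "turn": 0}, {"xyz": [-0.001, -0.035, 0], "turn": 0}, {"xyz": [-0.001, -0.035, 0], "turn": 0}, {"xyz": [-0.001, -0.035, 0], "turn": 0}, {"xyz": [-0.001, -0.035, 0], "turn": 0}, {"xyz": [-0.001, -0.035, 0], "turn": 0}, {"xyz": [-0.001, -0.035, 0], "turn": 0}, {"xyz": [-0.001, -0.035, 0], "turn": 0}, {"xyz": [-0.001, -0.035, 0], "turn": 0}])

```text
clock: 32.27
tcp_pos: [0.4645, -0.0674, 0.3866]
orientation: [0.119, -3.138, 0.0]
contact_force: [0.7, 0.1, -0.7]
grip_width: 0.043
```

Request:
apply_moves(deltas=[{"xyz": [-0.001, -0.035, 0], "turn": 0}, {"xyz": [-0.001, -0.035, 0], "turn": 0}, {"xyz": [-0.001, -0.035, 0], "turn": 0}, {"xyz": [-0.001, -0.035, 0], "turn": 0}, {"xyz": [-0.001, -0.035, 0], "turn": 0}, {"xyz": [0, -0.035, 0], "turn": 0}, {"xyz": [0, -0.025, 0], "turn": 0}, {"xyz": [0, -0.015, 0], "turn": 0}, {"xyz": [0, -0.006, 0], "turn": 0}, {"xyz": [0, 0, 0], "turn": 0}, {"xyz": [0, 0, 0], "turn": 0}, {"xyz": [0, 0, 0], "turn": 0}])

```text
clock: 33.27
tcp_pos: [0.4609, -0.3195, 0.387]
orientation: [0.122, -3.138, -0.002]
contact_force: [-0.3, 0.6, -1.0]
grip_width: 0.0431
```

Request:
apply_moves(deltas=[{"xyz": [-0.001, -0.0007, -0.01], "turn": 0}, {"xyz": [0, 0, -0.013], "turn": 0}, {"xyz": [0, 0, -0.01], "turn": 0}, {"xyz": [0, 0, -0.007], "turn": 0}, {"xyz": [0, 0, -0.004], "turn": 0}, {"xyz": [0, 0, -0.002], "turn": 0}, {"xyz": [0, 0, 0], "turn": 0}, {"xyz": [0, 0, 0], "turn": 0}, {"xyz": [0, 0, 0], "turn": 0}])

```text
clock: 34.02
tcp_pos: [0.4599, -0.3218, 0.342]
orientation: [-0.119, 3.138, -0.001]
contact_force: [0.5, -0.0, -1.5]
grip_width: 0.0425
```

Run:
```python
from h import *
o=readout.get_obs();print(o['tcp_pos'],o['joints'])
save('side','pics/s18.png');save('scene','pics/c18.png')
B=cv2.resize(cv2.imread('pics/s18.png')[190:310,280:380],None,fx=4,fy=4,interpolation=2)
C=cv2.resize(cv2.imread('pics/c18.png')[100:220,140:240],None,fx=4,fy=4,interpolation=2)
cv2.imwrite('pics/z18.png',np.hstack([B,C]))
```

```text
[ 0.45990328 -0.32181754  0.34196834] [ 0.20389887  0.37556621  0.37237203  1.91334714 -0.17379013  0.88277786
  2.31022828]
```

View pics/z18.png

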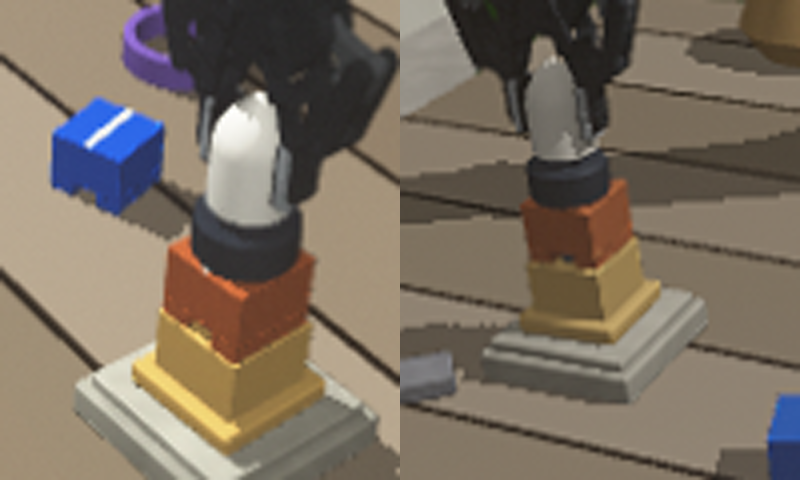

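Well centred. Lower the last 7 mm.

Request:
apply_moves(deltas=[{"xyz": [0, 0.0003, -0.002], "turn": 0}, {"xyz": [0, 0, -0.002], "turn": 0}, {"xyz": [0, 0, -0.001], "turn": 0}, {"xyz": [0, 0, -0.001], "turn": 0}, {"xyz": [0, 0, -0.0005], "turn": 0}, {"xyz": [0, 0, 0], "turn": 0}, {"xyz": [0, 0, 0], "turn": 0}])

```text
clock: 34.7
tcp_pos: [0.4597, -0.3214, 0.3349]
orientation: [0.12, -3.139, -0.0]
contact_force: [0.6, -0.2, -1.2]
grip_width: 0.0429
```

Request:
apply_moves(deltas=[{"xyz": [0, 0, -0.0005], "turn": 0}, {"xyz": [0, 0, 0], "turn": 0}, {"xyz": [0, 0, 0], "turn": 0}])

```text
clock: 34.95
tcp_pos: [0.4598, -0.3214, 0.3347]
orientation: [-0.12, 3.139, -0.0]
contact_force: [-0.6, -0.0, 0.3]
grip_width: 0.0433
```

Request:
apply_moves(deltas=[{"xyz": [0, 0, -0.0005], "turn": 0}, {"xyz": [0, 0, 0], "turn": 0}, {"xyz": [0, 0, 0], "turn": 0}])

```text
clock: 35.2
tcp_pos: [0.4598, -0.3215, 0.3347]
orientation: [-0.119, 3.139, 0.0]
contact_force: [-1.5, 2.0, 5.8]
grip_width: 0.0428
```

Request:
apply_moves(deltas=[{"xyz": [0, 0, 0], "turn": 0}, {"xyz": [0, 0, 0], "turn": 0}, {"xyz": [0, 0, 0], "turn": 0}, {"xyz": [0, 0, 0], "turn": 0}, {"xyz": [0, 0, 0], "turn": 0}, {"xyz": [0, 0, 0], "turn": 0}, {"xyz": [0, 0, 0], "turn": 0}, {"xyz": [0, 0, 0], "turn": 0}], claw=-1)

```text
clock: 35.87
tcp_pos: [0.4598, -0.3213, 0.3339]
orientation: [0.12, -3.139, -0.0]
contact_force: [-0.4, 0.2, 0.0]
grip_width: 0.0855
```

Request:
apply_moves(deltas=[{"xyz": [0, 0, 0.01], "turn": 0}, {"xyz": [0, 0, 0.02], "turn": 0}, {"xyz": [0, 0, 0.03], "turn": 0}, {"xyz": [0, 0, 0.03], "turn": 0}, {"xyz": [0, 0, 0.015], "turn": 0}, {"xyz": [0, 0, 0], "turn": 0}, {"xyz": [0, 0, 0], "turn": 0}, {"xyz": [0, 0, 0], "turn": 0}, {"xyz": [0, 0, 0], "turn": 0}])

```text
clock: 36.62
tcp_pos: [0.4594, -0.321, 0.4379]
orientation: [0.12, -3.137, -0.002]
contact_force: [0.6, 0.4, -0.1]
grip_width: 0.0854
```

Run:
```python
from h import *
o=readout.get_obs();print(o['tcp_pos'],o['joints'])
save('side','pics/s19.png');save('scene','pics/c19.png');c=camera_model('wrist');save('wrist','pics/w19.png')
B=cv2.resize(cv2.imread('pics/s19.png')[190:310,280:380],None,fx=4,fy=4,interpolation=2)
C=cv2.resize(cv2.imread('pics/c19.png')[100:220,140:240],None,fx=4,fy=4,interpolation=2)
cv2.imwrite('pics/z19.png',np.hstack([B,C]))
print('pred apex',w2p('',(.4594,-.3222,.214),c),w2p('side',(.4594,-.3222,.214)),w2p('scene',(.4594,-.3222,.214)))
for d in(-.022,.022):print(w2p('',(.4594,-.3222+d,.186),c))
```

```text
[ 0.45942703 -0.32104329  0.43792555] [ 0.1694466   0.26597891  0.40197524  1.8158857  -0.11631475  1.08498911
  2.26044791]
pred apex [289.42202269 239.69526833] [344.92296981 216.82752588] [177.15383909 116.69701802]
[258.25781785 222.39463361]
[320.32417666 226.83900958]
```

View pics/z19.png

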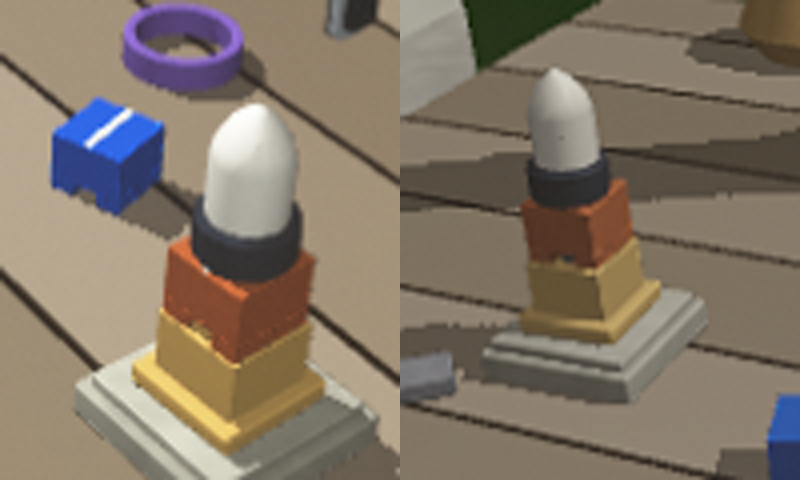

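View pics/w19.png

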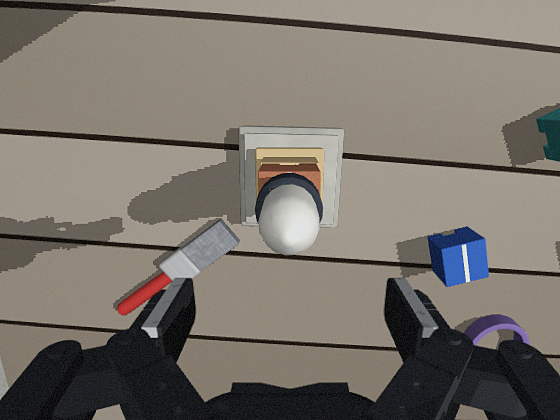

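Run:
```python
from h import *
print(r.hand_in())
```

```text
the job is handed in; nothing more can be done
None
```

I stacked the foot, terracotta block, slate disc and tip on the plinth in that order, setting each one down and letting go. I handed the job in at about 37 s of the 120 s, and no verdict was reported.

- **Foot on plinth:** measured about 1 mm from the plinth's centre.
- **Block over the key:** about 1.5 mm from the foot's centre. Its yaw matches the foot's to within about 0.5°. It came down to the expected height of 0.082 m (bottom of block) and looks fully seated in the side view.
- **Slate disc:** about 1 mm from the block's centre.
- **Tip:** upright and centred on the disc in all three final pictures. I checked its apex and outline by eye against the predicted position and did not refit its centre.
- **Tape, brush and carton:** not touched as far as I could see. The tape and brush look unmoved in the last pictures; I did not measure any of the three again.
- **Gripper:** the open fingertips were about 50 mm above the tip at hand-in, touching nothing.

Three measurements disagreed slightly:
- My first two plinth estimates were 6–8 mm apart, so I looked again with the wrist camera and used that position.
- The wrist camera differs from the tool position by about 0.7 mm, and I allowed for that.
- Closing the grip or pressing a piece home showed brief vertical forces of 5–9 N.

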